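Open the studio tool chest by its pop-out T-handle

ROBOT

A 6-joint arm with a two-finger parallel gripper is mounted at the origin on the work surface. World frame = base frame: x ahead of the robot, y to its left, z up, the work surface at z = 0. Lengths are in mm, angles in rad, forces in N, time in s.
With the tool pointing down it reaches from about 350 to 775 mm from the base axis. Payload 7.3 kg.
Tool frame: the origin (TCP) lies on the centre line of the jaws, within the pads' length; the fingertips stand 22 mm ahead of it and the grasp point (between the pads) lies 3 mm ahead of it; x points along the fingers, z is the direction in which the jaws open and shut, and the axes are right-handed (so a half turn about x gives the same grasp; the last joint's range is limited). The gripper opens to 92 mm and grips with 3 to 60 N. Pads are 19 mm wide; open, the fingers measure 130 mm over their backs; the gripper's body (75 mm by 190 mm) begins 47 mm behind the grasp point.
Start: joints at [-1.485, 0.342, 1.524, -0, 1.275, -0.146], TCP at [120.63, -510.974, 213.041] pointing down, gripper open.
Joint ranges: [-2.53, 2.53], [-0.77, 2.02], [0.04, 2.7], [-1, 4.14], [0.28, 2.66], [-3.11, 3.11]. Speed limits (rad/s): [2.57, 2.57, 3.14, 3.14, 3.14, 3.14].

INTERFACE

Orientations are given as [roll, pitch, yaw] about the fixed x, y, z axes, in that order (R = Rz(yaw) Ry(pitch) Rx(roll)).
In Python, from plant import readout, imaging, bot gives the robot as it stands.
- The arm moves only by the tool arm_command, never from a script. Its argument "plan" is a list of rows, each an object of numbers: "tx", "ty", "tz": the shift along the tool's x, y, z in cm; "wx", "wy", "wz": the turn, a rotation vector about the tool's x, y, z in rad; "jaw": the opening, from -1 (shut) to 1 (fully open). In form: [{"tx": .., "ty": .., "tz": .., "wx": .., "wy": .., "wz": .., "jaw": ..}, ...]. A call has 1 to 20 rows; each row shifts and turns the commanded pose from where the row before left it, along the tool's axes as they then stand; what a row does not reach is not made up. A row lasts 1/10 s, in which the tool goes at most 50 mm and 8.59 degrees, less where a joint would pass 70% of its speed; a pose out of reach is approached as far as the arm can. A call with a gripper value outside its range is refused whole. The fingers move at their own pace and stop on an object; the grip force is fixed at half the most. Time passes only in rows, so rows that do not move let the fingers close. It gives the time, the measured TCP pose, the force and the opening at its end, in the units of the state.
- readout.get_obs(): the state, without advancing time (a new reading comes with each control period).
- imaging.capture(name): name is "side" or "top" or "wrist"; returns the picture (480x640x3 uint8, blue, green, red); there is no depth.
- imaging.get_calibration(name): a dict with "fx", "fy", "cx", "cy" (pixels), "position" and "rotation" of the camera in the world; the wrist camera has in their place "mount" (4x4, takes a point from camera to tool coordinates, whose origin is the TCP and whose axes are the tool frame's). Camera axes: x right, y up, looking along -z (the intrinsics and any distortion apply to the point x, -y, -z); pixel columns grow to the right and rows downward; lengths in mm; the calibration is good to about 2 mm. A picture is of the moment at which its call begins: read the wrist's pose just before it. get_calibration takes no time and is no camera call.
- bot.close_job(): hands the job in, once; it reports no verdict.
The state is a dict: "time": time; "joint_positions": joint angles; "dq": joint speeds; "tau": joint torques, N m; "tool_pos": TCP position; "tcp_rot": TCP orientation; "contact_force": force on the tool from outside, world axes, zero at the start; "moment": the same for the moment, N m; "grip_width": finger opening in mm.
Only numpy, scipy, OpenCV 4.12 (cv2) and the standard library are available. Lean on these libraries where they do the work, as an engineer would, in place of code of your own. Each camera call takes 0.05 s, during which the arm holds its last target.

TASK

Open the green tool chest: press the red release button so that the steel T-handle pops out of its slot, turn the handle clockwise (seen from above) until you feel it come up against its stop, then raise the lid by it until the lid's front edge is about 100 mm up (at least 80 mm), let go, and leave the lid standing open. Be gentle: do not lean hard on the button, do not force the handle against its stop or pull on the lid while it is still latched, and leave the things around the chest where they are.

Things in the scene. Friction and masses are not known exactly. Their poses are not given: they have to be found in the camera images.
- chest: Green steel tool chest fixed on the bench, 280 (x) x 340 (y) x 120 mm high, with a lid 12 mm thick on top (lid top at z = 132 mm). Origin: centre of its underside. x points from the front (robot side) to the hinged rear edge, y to the left, z up.
- housing_top (a point): Point on the handle's turning axis, level with the top of the dark latch housing on the lid (at chest x = -68, y = 0, z = 154 mm; moves with the lid, axes as the chest's). The housing stands 22 mm above the lid: from here 32 mm to either side in x, y from -62 to +116 mm. The slot for the bar in it is 20 (x) x 106 (y) mm, centred here.
- bar_mid (a point): Centre of the T-handle's steel bar, 16 mm wide (x), 100 long (y), 14 high (z, up), on a 14 mm shaft. Axes turn with the bar; at the start as the chest's. At first its top is level with the housing and it cannot be gripped or turned. A spring (9 N sunk, 4 N out) pops it up 26 mm; its underside is then 12 mm above the housing, and it can be pinched across its width from above.
- nose (a point): Top centre of the brass nose, 5 mm high, 14 mm wide, on the housing: it holds down the bar's left (+y) end and slides aside to +y as the button goes down. It runs under a black bridge that stands 8 mm above the housing, 26 (x) x 10 (y) mm, 66 mm to the left of the turning axis.
- button_top (a point): Centre of the top of the red round release button, 24 mm across, standing 8 mm above the housing, 92 mm to the left (+y of the chest) of the handle's turning axis. Pressed straight down: its spring gives 1.6 N at first and 7.6 N at the full travel of 7.5 mm; the bar is let go after about 5 mm. Never more than 25 N.
- hinge_mid (a point): Middle of the lid's hinge axis, along the upper rear edge of the chest (chest x = +140, y = 0, z = 120 mm), 208 mm behind the handle's turning axis; y is the hinge axis. Fixed to the chest.
- tbar (a joint): How far the T-handle has popped out (m): 0 sunk and held, 0.026 fully out.
- cam (a joint): Turn of the T-handle (rad), clockwise from above, about the upright axis through the bar's middle; 0 at the start. Stays where left; friction 0.4 N m. Its hidden tongue frees the lid 0.24 rad before it meets a sprung stop, which lies at 0.75 to 1.55 rad, different on every chest. The stop adds 0.15 N m at once and 5 N m per rad; 0.6 N m (0.09 rad in) is the most allowed.
- lid (a joint): Opening angle of the lid (rad), about the hinge: 0 shut, growing as the front edge rises; 0.286 is 80 mm at the front edge. About 0.015 rad of play while latched. Friction stays hold the lid wherever it is left; lifting takes about 13 N at the handle.
- plaster_bowl: Bystander, to be left alone: blue plaster bowl, 130 mm across, 60 mm high. Origin: on its underside
- varnish_jar: Bystander, to be left alone: amber jar, 64 mm across, 110 mm high. Origin: on its underside
- paint_can: Bystander, to be left alone: can with an orange band, 72 mm across, 100 mm high. Origin: on its underside
- brush: Bystander, to be left alone: paint brush lying flat. Origin: under its middle
- spatula: Bystander, to be left alone: spatula lying flat. Origin: under its middle
- foam_block: Bystander, to be left alone: white foam block, 110 x 70 x 50 mm. Origin: on its underside
- sanding_block: Bystander, to be left alone: cork sanding block, 100 x 60 x 32 mm. Origin: on its underside

How it is judged:
By the outcome, as a careful person would: the job done as asked, in the order asked, and still so for the second after the job is handed in, with the robot touching nothing.
It also fails if it takes over 69 s, if anything falls off the work surface, if the arm or the gripper's body presses on something with over 40 N, if the wrist force passes 120 N, or if a joint passes its speed limit or range.

## Working session

There is one attempt and no reset: what is moved stays moved. The work goes in short steps, Python scripts to look and compute and a tool call to move; the robot and the scene stay as the last step left them, time stands still between calls to the robot, and variables do not carry over. Pictures are saved under pics/ and viewed, and the job is handed in when it is done.

Besides the shell and the picture viewer there is one more tool, called after "Emit:" as name(argument=value, ...) on one line, values as JSON. arm_command: Moves the arm, as the interface text tells. Its arguments: {"type":"object","properties":{"plan":{"type":"array"}},"required":["plan"]}

```bash
ls; mkdir -p pics; python3 - <<'E'
from plant import readout, imaging, bot
import cv2
print(readout.get_obs())
for n in ["side","top","wrist"]:
    print(n,imaging.get_calibration(n))
for n in ["side","top"]:
    cv2.imwrite(f"pics/{n}0.png",imaging.capture(n))
E
```

```text
pics
{'time': 0.0, 'joint_positions': array([-1.48498795e+00,  3.42721368e-01,  1.52501271e+00,  4.20901603e-06,
        1.27537428e+00, -1.46014407e-01]), 'dq': array([ 5.34952309e-04, -7.27984704e-04, -9.60103645e-04,  3.92925488e-04,
       -1.67852657e-03, -9.77985262e-05]), 'tau': array([ 2.26890629e-04, -4.31245458e+01, -2.44221246e+01,  7.17328792e-02,
        5.61536278e-02, -1.47490937e-04]), 'tool_pos': array([ 120.59915053, -510.5309806 ,  212.347175  ]), 'tcp_rot': array([2.99292284, 1.56928062, 1.65394807]), 'contact_force': array([ 0.16170824, -0.30560104, -0.30940807]), 'moment': array([ 0.05467274, -0.01749238,  0.0268918 ]), 'grip_width': 91.70772875899956}
side {'fx': 484.0198908831414, 'fy': 484.0198908831414, 'cx': 321.8381800643126, 'cy': 243.31446708213028, 'position': array([-38.32080859, 522.70283177, 900.08956507]), 'rotation': array([ 0.80018708,  0.01193677, -2.32606759])}
top {'fx': 560.4468995103632, 'fy': 560.4468995103632, 'cx': 315.78555967442674, 'cy': 232.30358481438068, 'position': array([ 244.6308159 ,   -7.12181199, 1629.81539152]), 'rotation': array([ 0.19051569, -0.01371476, -1.58836503])}
wrist {'fx': 332.45247535260756, 'fy': 332.45247535260756, 'cx': 317.71805118227786, 'cy': 239.0031105646103, 'mount': array([[ 9.10324108e-04,  2.73796449e-01, -9.61787230e-01,
        -1.69445016e+02],
       [ 7.33805312e-04,  9.61787187e-01,  2.73797131e-01,
         7.45705268e+01],
       [ 9.99999316e-01, -9.55008707e-04,  6.74624775e-04,
        -1.29663348e+00],
       [ 0.00000000e+00,  0.00000000e+00,  0.00000000e+00,
         1.00000000e+00]])}
```

View pics/top0.png

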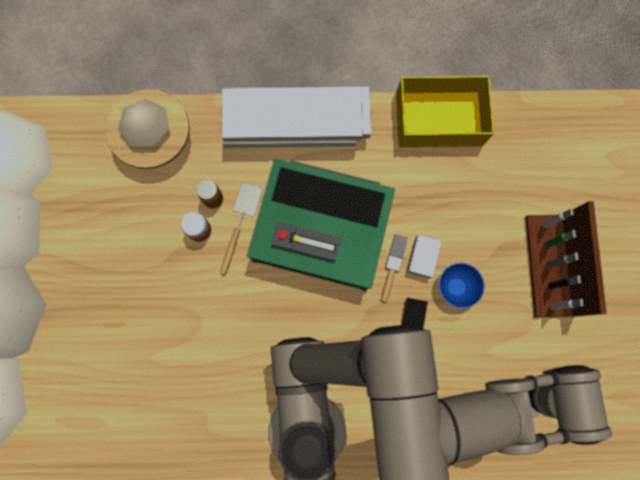

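View pics/side0.png

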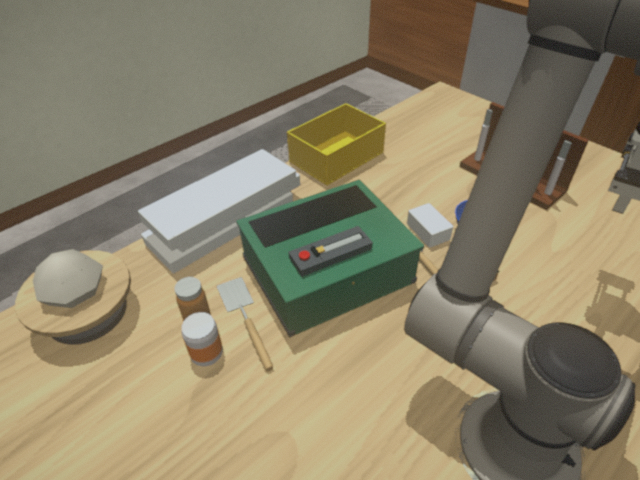

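The chest is in view in both pictures. In the top view the red button is at about (282,235) and the bar runs from about (292,238) to (335,247). In the side view the button is at about (304,255). Next I'll measure them.

```bash
cat > h.py <<'E'
import numpy as np, cv2
from scipy.spatial.transform import Rotation as R
from plant import readout, imaging, bot
def campose(n,obs=None):
    c=imaging.get_calibration(n)
    if 'mount' in c:
        T=np.eye(4);T[:3,:3]=R.from_euler('xyz',obs['tcp_rot']).as_matrix();T[:3,3]=obs['tool_pos']
        M=T@c['mount'];return c,M[:3,:3],M[:3,3]
    return c,R.from_euler('xyz',c['rotation']).as_matrix(),np.array(c['position'])
def ray(n,u,v,obs=None):
    c,Rm,p=campose(n,obs)
    d=Rm@np.array([(u-c['cx'])/c['fx'],-(v-c['cy'])/c['fy'],-1.]);return p,d/np.linalg.norm(d)
def onz(n,u,v,z,obs=None):
    p,d=ray(n,u,v,obs);return p+d*(z-p[2])/d[2]
def tri(rs):
    A=sum(np.eye(3)-np.outer(d,d) for p,d in rs);b=sum((np.eye(3)-np.outer(d,d))@p for p,d in rs)
    return np.linalg.solve(A,b)
def proj(n,P,obs=None):
    c,Rm,p=campose(n,obs);q=Rm.T@(np.array(P)-p)
    return np.array([c['cx']+c['fx']*q[0]/-q[2], c['cy']+c['fy']*-q[1]/-q[2]])
def redblob(im,box=None):
    b,g,r=[im[...,i].astype(int) for i in range(3)]
    m=((r>110)&(r>2.2*g)&(r>2.2*b)).astype(np.uint8)
    if box: k=np.zeros_like(m);k[box[1]:box[3],box[0]:box[2]]=1;m&=k
    n,l,s,c=cv2.connectedComponentsWithStats(m);return [(s[i],c[i]) for i in range(1,n) if s[i][4]>8]
E
python3 - <<'E'
from h import *
t=cv2.imread('pics/top0.png');s=cv2.imread('pics/side0.png')
print(redblob(t,(260,210,310,260)),redblob(s,(280,230,330,280)))
# green lid, top view
for n,im in(('top',t),('side',s)):
    b,g,r=[im[...,i].astype(int) for i in range(3)]
    m=((g>1.4*r)&(g>1.15*b)&(g>40)).astype(np.uint8)
    cs,_=cv2.findContours(m,cv2.RETR_EXTERNAL,cv2.CHAIN_APPROX_NONE);c=max(cs,key=cv2.contourArea)
    print(n,cv2.approxPolyDP(cv2.convexHull(c),4,True).reshape(-1,2).tolist())
cv2.imwrite('pics/zt.png',cv2.resize(t[150:300,240:400],None,fx=5,fy=4,interpolation=cv2.INTER_CUBIC)[:600,:800])
cv2.imwrite('pics/zs.png',cv2.resize(s[180:330,230:430],None,fx=4,fy=4,interpolation=cv2.INTER_CUBIC))
E
```

```text
[(array([278, 230,   9,   9,  63], dtype=int32), array([282.11111111, 234.20634921]))] [(array([299, 251,  11,   9,  72], dtype=int32), array([303.93055556, 254.68055556]))]
top [[275, 159], [393, 189], [369, 287], [248, 255]]
side [[422, 244], [358, 286], [287, 302], [237, 221], [359, 181]]
```

View pics/zt.png

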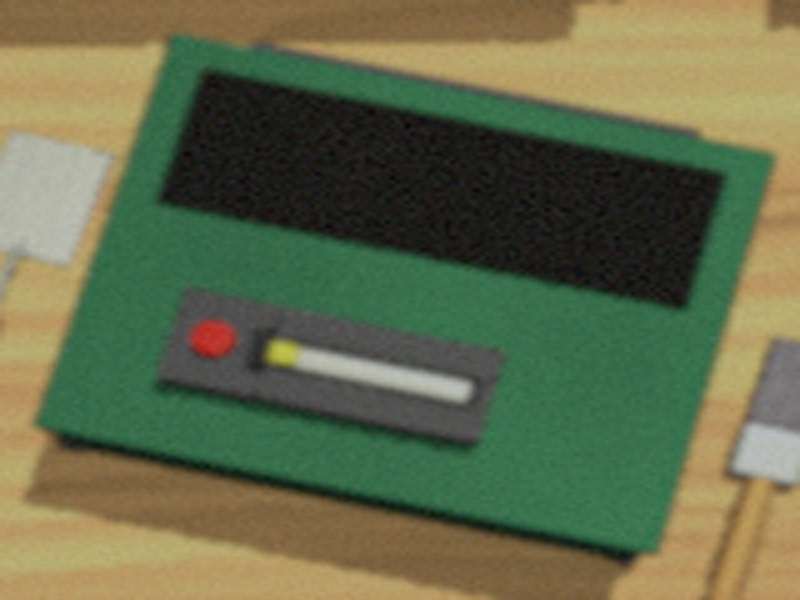

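View pics/zs.png

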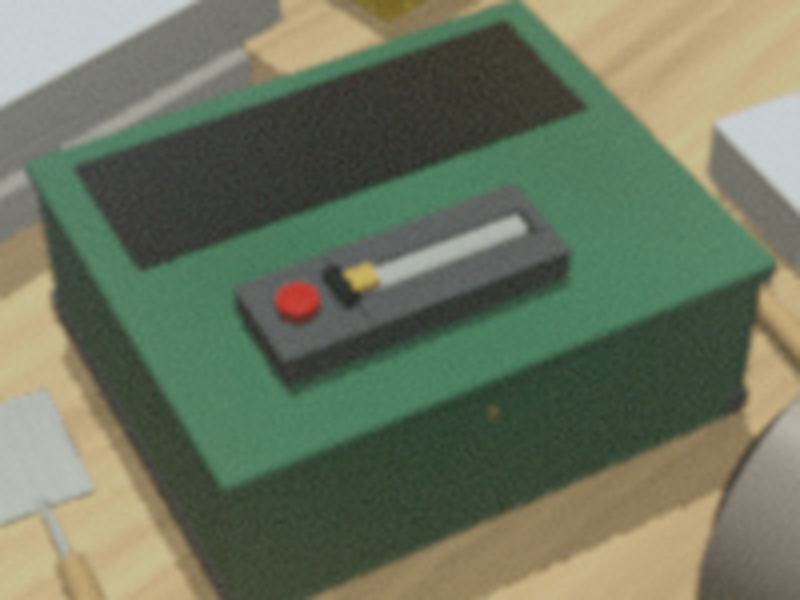

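The zooms show the lid corners and housing corners clearly. I'll turn them into a chest pose.

```bash
python3 - <<'E'
from h import *
np.set_printoptions(precision=1,suppress=True)
# lid corners top: rearleft, rearright, frontright, frontleft
zl=[(170,37),(775,155),(657,551),(40,424)]
lt=[onz('top',u/5+240,v/4+150,132) for u,v in zl]
print('lid',np.array(lt)); c=np.mean(lt,0); 
xd=(lt[0]+lt[1]-lt[2]-lt[3])/2; yd=(lt[0]+lt[3]-lt[1]-lt[2])/2
print('c',c,'len',np.linalg.norm(xd),np.linalg.norm(yd),'yaw x',np.arctan2(xd[1],xd[0]),'y',np.arctan2(-yd[0],yd[1]))
zs=[(35,165),(515,5),(770,268),(225,488)]
ls=[onz('side',u/4+230,v/4+180,132) for u,v in zs]
c2=np.mean(ls,0);xd=(ls[0]+ls[1]-ls[2]-ls[3])/2; yd=(ls[0]+ls[3]-ls[1]-ls[2])/2
print('side',c2,np.linalg.norm(xd),np.linalg.norm(yd),np.arctan2(xd[1],xd[0]),np.arctan2(-yd[0],yd[1]))
b1=onz('top',282.11,234.21,162);b2=onz('side',303.93,254.68,162)
print('button',b1,b2,tri([ray('top',282.11,234.21),ray('side',303.93,254.68)]))
hz=[(185,288),(505,350),(478,443),(157,382)]
hh=np.array([onz('top',u/5+240,v/4+150,154) for u,v in hz]);hc=hh.mean(0);yd=(hh[0]+hh[3]-hh[1]-hh[2])/2
print('housing c',hc,np.linalg.norm(yd),np.arctan2(-yd[0],yd[1]))
# bar right end & bridge
for nm,p,q in (('barR',(472,390),(528,225)),('nose',(281,352),(360,277)),('bridge',(260,349),(340,286))):
    print(nm,onz('top',p[0]/5+240,p[1]/4+150,156),onz('side',q[0]/4+230,q[1]/4+180,156))
# housing corners side
E
```

```text
lid [[ 742.3   80.2  132. ]
 [ 652.6 -254.2  132. ]
 [ 379.9 -178.8  132. ]
 [ 470.8  151.1  132. ]]
c [561.4 -50.4 132. ] len 281.81835695539735 344.2356187944323 yaw x -0.26267414474463946 y -0.2654505363649944
side [558.1 -44.1 132. ] 279.0718427144206 335.24186185410696 -0.27655265485167524 -0.27601491349154234
button [523.5  57.6 162. ] [522.5  59.4 162. ] [524.1  57.8 159.6]
housing c [504.6  -6.3 154. ] 176.35993147121638 -0.25402917279625875
barR [486.5 -81.2 156. ] [479.9 -76.5 156. ]
nose [513.8  20.3 156. ] [515.1  19.4 156. ]
bridge [516.   31.5 156. ] [517.6  31.9 156. ]
```

```bash
python3 - <<'E'
from h import *
np.set_printoptions(precision=3,suppress=True)
o=readout.get_obs();M=R.from_euler('xyz',o['tcp_rot']).as_matrix();print(M)
print('yaw z',np.arctan2(M[1,2],M[0,2]))
E
```

```text
[[-0.     0.973  0.23 ]
 [ 0.001  0.23  -0.973]
 [-1.     0.    -0.001]]
yaw z -1.338933857048538
```

Emit:
arm_command(plan=[{"tx":-3,"jaw":1},{"tx":-3,"jaw":1},{"ty":3.1,"tz":-2.6,"jaw":1},{"ty":3.1,"tz":-2.6,"jaw":1},{"ty":3.1,"tz":-2.6,"jaw":1},{"ty":3.1,"tz":-2.6,"jaw":1},{"ty":3.1,"tz":-2.6,"jaw":1},{"ty":3.1,"tz":-2.6,"jaw":1},{"ty":3.1,"tz":-2.6,"jaw":1},{"ty":3.1,"tz":-2.6,"jaw":1},{"ty":3.1,"tz":-2.6,"jaw":1},{"ty":3.1,"tz":-2.6,"jaw":1},{"ty":3.1,"tz":-2.6,"jaw":1},{"ty":3.1,"tz":-2.6,"jaw":1},{"ty":3.1,"tz":-2.6,"jaw":1},{"ty":3.1,"tz":-2.6,"jaw":1},{"ty":3.1,"tz":-2.6,"jaw":1},{"ty":3.1,"tz":-2.6,"jaw":1}])

```text
invalid input at $.plan[0]: expected keys tx, ty, tz, wx, wy, wz, jaw
```

Emit:
arm_command(plan=[{"wx":-0.134,"jaw":-1},{"wx":-0.134,"jaw":-1},{"wx":-0.134,"jaw":-1},{"wx":-0.134,"jaw":-1},{"wx":-0.134,"jaw":-1},{"wx":-0.134,"jaw":-1},{"wx":-0.134,"jaw":-1},{"wx":-0.134,"jaw":-1},{"jaw":-1},{"jaw":-1}])

```text
invalid input at $.plan[0]: expected keys tx, ty, tz, wx, wy, wz, jaw
```

```bash
python3 - <<'E'
from h import *
np.set_printoptions(precision=3,suppress=True)
o=readout.get_obs();np.save('o1.npy',o,allow_pickle=True)
im=imaging.capture('wrist');cv2.imwrite('pics/w1.png',im)
M=R.from_euler('xyz',o['tcp_rot']).as_matrix()
print(o['tool_pos'],np.arctan2(M[1,2],M[0,2]),M[:,0],o['joint_positions'],o['contact_force'],o['moment'],o['grip_width'],o['time'])
print(redblob(im))
E
```

```text
[ 120.612 -510.584  212.427] -1.338933857048538 [-0.     0.001 -1.   ] [-1.485  0.343  1.525  0.     1.275 -0.146] [-0.693  0.072 -0.604] [ 0.037  0.018 -0.027] 91.5387418689207 0.1
[]
```

View pics/w1.png

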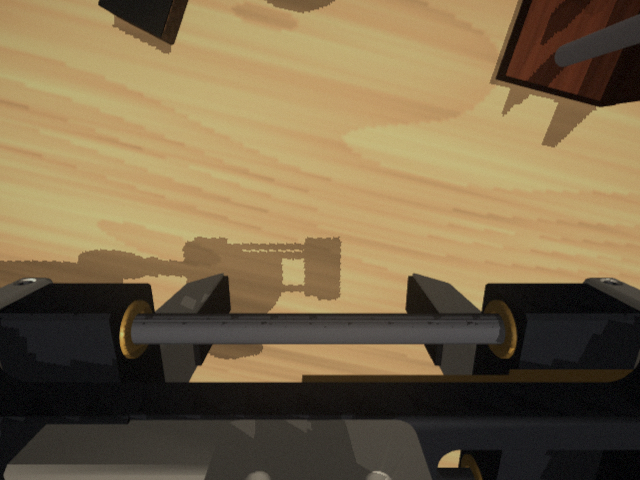

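The wrist picture shows only bench and the jaws (rows above 270), because the moves were refused: every row needs all seven keys. I'll repeat the moves with full rows.

Emit:
arm_command(plan=[{"tx":-3,"ty":0,"tz":0,"wx":0,"wy":0,"wz":0,"jaw":1},{"tx":-3,"ty":0,"tz":0,"wx":0,"wy":0,"wz":0,"jaw":1},{"tx":0,"ty":3.1,"tz":-2.6,"wx":0,"wy":0,"wz":0,"jaw":1},{"tx":0,"ty":3.1,"tz":-2.6,"wx":0,"wy":0,"wz":0,"jaw":1},{"tx":0,"ty":3.1,"tz":-2.6,"wx":0,"wy":0,"wz":0,"jaw":1},{"tx":0,"ty":3.1,"tz":-2.6,"wx":0,"wy":0,"wz":0,"jaw":1},{"tx":0,"ty":3.1,"tz":-2.6,"wx":0,"wy":0,"wz":0,"jaw":1},{"tx":0,"ty":3.1,"tz":-2.6,"wx":0,"wy":0,"wz":0,"jaw":1},{"tx":0,"ty":3.1,"tz":-2.6,"wx":0,"wy":0,"wz":0,"jaw":1},{"tx":0,"ty":3.1,"tz":-2.6,"wx":0,"wy":0,"wz":0,"jaw":1},{"tx":0,"ty":3.1,"tz":-2.6,"wx":0,"wy":0,"wz":0,"jaw":1},{"tx":0,"ty":3.1,"tz":-2.6,"wx":0,"wy":0,"wz":0,"jaw":1},{"tx":0,"ty":3.1,"tz":-2.6,"wx":0,"wy":0,"wz":0,"jaw":1},{"tx":0,"ty":3.1,"tz":-2.6,"wx":0,"wy":0,"wz":0,"jaw":1},{"tx":0,"ty":3.1,"tz":-2.6,"wx":0,"wy":0,"wz":0,"jaw":1},{"tx":0,"ty":3.1,"tz":-2.6,"wx":0,"wy":0,"wz":0,"jaw":1},{"tx":0,"ty":3.1,"tz":-2.6,"wx":0,"wy":0,"wz":0,"jaw":1},{"tx":0,"ty":3.1,"tz":-2.6,"wx":0,"wy":0,"wz":0,"jaw":1}])

```text
time: 1.95
tool_pos: [508.4, 9.5, 272.8]
tcp_rot: [-1.363, 1.57, -2.702]
contact_force: [0.4, -0.9, 0.3]
grip_width: 91.4
```

Emit:
arm_command(plan=[{"tx":0,"ty":0,"tz":0,"wx":-0.134,"wy":0,"wz":0,"jaw":-1},{"tx":0,"ty":0,"tz":0,"wx":-0.134,"wy":0,"wz":0,"jaw":-1},{"tx":0,"ty":0,"tz":0,"wx":-0.134,"wy":0,"wz":0,"jaw":-1},{"tx":0,"ty":0,"tz":0,"wx":-0.134,"wy":0,"wz":0,"jaw":-1},{"tx":0,"ty":0,"tz":0,"wx":-0.134,"wy":0,"wz":0,"jaw":-1},{"tx":0,"ty":0,"tz":0,"wx":-0.134,"wy":0,"wz":0,"jaw":-1},{"tx":0,"ty":0,"tz":0,"wx":-0.134,"wy":0,"wz":0,"jaw":-1},{"tx":0,"ty":0,"tz":0,"wx":-0.134,"wy":0,"wz":0,"jaw":-1},{"tx":0,"ty":0,"tz":0,"wx":0,"wy":0,"wz":0,"jaw":-1},{"tx":0,"ty":0,"tz":0,"wx":0,"wy":0,"wz":0,"jaw":-1},{"tx":0,"ty":0,"tz":0,"wx":0,"wy":0,"wz":0,"jaw":-1}])

```text
time: 3.05
tool_pos: [507.7, 7.8, 272.9]
tcp_rot: [-2.337, 1.571, -2.606]
contact_force: [0.1, 0.0, -0.3]
grip_width: 8.7
```

```bash
python3 - <<'E'
from h import *
np.set_printoptions(precision=3,suppress=True)
o=readout.get_obs();np.save('o1.npy',o,allow_pickle=True)
im=imaging.capture('wrist');cv2.imwrite('pics/w2.png',im)
M=R.from_euler('xyz',o['tcp_rot']).as_matrix()
print(o['tool_pos'],np.arctan2(M[1,2],M[0,2]),M[:,0],o['joint_positions'],o['contact_force'],o['moment'],o['grip_width'],o['time'])
print(redblob(im))
E
```

```text
[507.747   7.841 272.918] -0.2696603343123257 [-0. -0. -1.] [-0.136  0.269  1.461 -0.     1.412  0.134] [ 0.111  0.025 -0.259] [-0.039 -0.04  -0.001] 8.683669561869047 3.05
[(array([309, 157,  28,  29, 626], dtype=int32), array([322.065, 170.53 ]))]
```

View pics/w2.png

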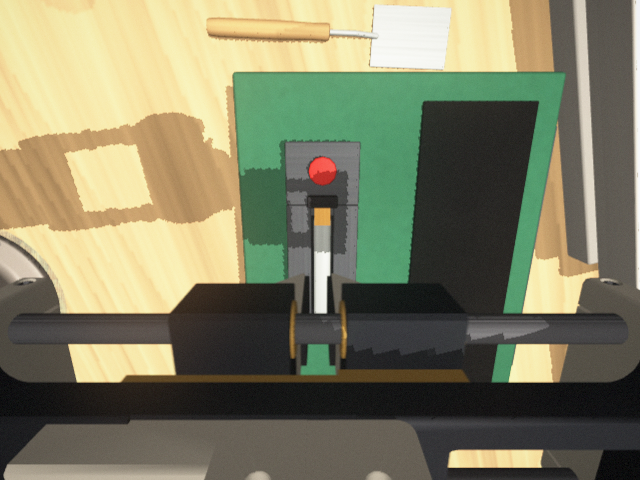

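The wrist view shows the button at (322,170), the bridge at (323,201), the brass nose at (322,215), and the bar below it near column 321. The lid's left corners are at about (234,73) and (564,73).

```bash
python3 - <<'E'
from h import *
np.set_printoptions(precision=2,suppress=True)
o=np.load('o1.npy',allow_pickle=True).item()
im=cv2.imread('pics/w2.png')
B=onz('wrist',322.07,170.53,162,o);print('button',B, 'top again',onz('top',282.1,234.2,162),'tri',tri([ray('wrist',322.07,170.53,o),ray('top',282.1,234.2),ray('side',303.93,254.68)]))
hl=[onz('wrist',u,v,154,o) for u,v in((286,142),(360,142))];d=hl[1]-hl[0];print('hous left edge',hl,np.linalg.norm(d),np.arctan2(d[1],d[0]))
ll=[onz('wrist',u,v,132,o) for u,v in((234,73),(564,73))];d=ll[1]-ll[0];print('lid left',ll,np.linalg.norm(d),np.arctan2(d[1],d[0]))
# bar bright columns
g=im.astype(int).min(2)
for v in range(230,300,8):
    c=np.where(g[v,300:345]>150)[0]+300
    if len(c): print(v,c.min(),c.max(),onz('wrist',(c.min()+c.max())/2,v,154,o)[:2])
for nm,uv in(('bridge',(323,201)),('nose',(322,215))): print(nm,onz('wrist',*uv,160,o))
E
```

```text
button [525.73  59.59 162.  ] top again [523.53  57.59 162.  ] tri [524.84  58.24 158.89]
hous left edge [array([502.84,  89.48, 154.  ]), array([562.24,  73.11, 154.  ])] 61.61714384751483 -0.26892616562667615
lid left [array([474.72, 155.77, 132.  ]), array([745.14,  81.26, 132.  ])] 280.4923108533312 -0.26885969729023
230 316 327 [511.48   8.68]
238 316 327 [509.52   1.51]
246 316 327 [507.54  -5.77]
254 314 329 [505.54 -13.14]
262 314 329 [503.5  -20.62]
270 314 329 [501.43 -28.21]
278 314 326 [497.99 -35.53]
286 314 326 [495.86 -43.32]
294 314 326 [493.69 -51.24]
bridge [519.77  34.53 160.  ]
nose [515.75  22.98 160.  ]
```

Emit:
arm_command(plan=[{"tx":0,"ty":2.67,"tz":0.15,"wx":0,"wy":0,"wz":0,"jaw":-1},{"tx":0,"ty":2.67,"tz":0.15,"wx":0,"wy":0,"wz":0,"jaw":-1},{"tx":2,"ty":0,"tz":0,"wx":0,"wy":0,"wz":0,"jaw":-1},{"tx":2,"ty":0,"tz":0,"wx":0,"wy":0,"wz":0,"jaw":-1},{"tx":2,"ty":0,"tz":0,"wx":0,"wy":0,"wz":0,"jaw":-1},{"tx":1.5,"ty":0,"tz":0,"wx":0,"wy":0,"wz":0,"jaw":-1},{"tx":0.5,"ty":0,"tz":0,"wx":0,"wy":0,"wz":0,"jaw":-1},{"tx":0,"ty":0,"tz":0,"wx":0,"wy":0,"wz":0,"jaw":-1},{"tx":0,"ty":0,"tz":0,"wx":0,"wy":0,"wz":0,"jaw":-1}])

```text
time: 4.0
tool_pos: [525.3, 58.5, 193.8]
tcp_rot: [0.196, 1.569, -0.072]
contact_force: [0.5, 0.1, 1.1]
grip_width: 0.4
```

```bash
python3 - <<'E'
from h import *
np.set_printoptions(precision=3,suppress=True)
o=readout.get_obs()
im=imaging.capture('wrist');cv2.imwrite('pics/w3.png',im)
print(o['tool_pos'],o['contact_force'],o['moment'],o['grip_width'],o['time'])
print(redblob(im)); print(proj('wrist',o['tool_pos']-[0,0,22],o))
E
```

```text
[525.288  58.523 193.776] [0.489 0.093 1.125] [-0.05  -0.082  0.002] 0.3740980205895288 4.0
[(array([301, 247,  36,  30, 839], dtype=int32), array([318.308, 261.541]))]
[317.745 271.814]
```

View pics/w3.png

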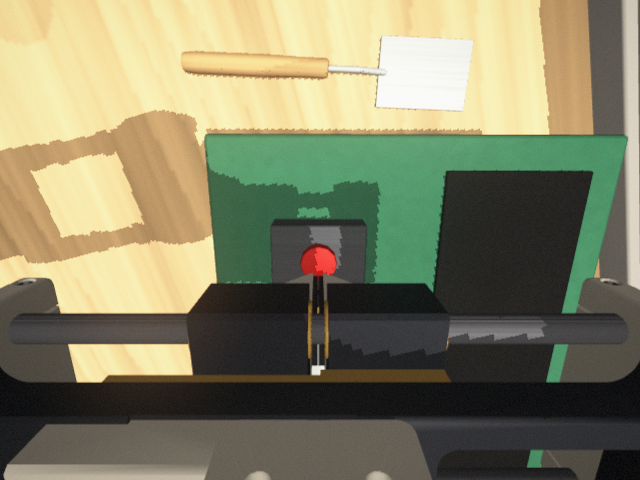

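The closed tips are centred on the button: its blob is at (318,261) and the tips project to (318,272). Now the gentle press.

Emit:
arm_command(plan=[{"tx":0.4,"ty":0,"tz":0,"wx":0,"wy":0,"wz":0,"jaw":-1},{"tx":0.4,"ty":0,"tz":0,"wx":0,"wy":0,"wz":0,"jaw":-1},{"tx":0.2,"ty":0,"tz":0,"wx":0,"wy":0,"wz":0,"jaw":-1},{"tx":0.15,"ty":0,"tz":0,"wx":0,"wy":0,"wz":0,"jaw":-1},{"tx":0.15,"ty":0,"tz":0,"wx":0,"wy":0,"wz":0,"jaw":-1}])

```text
time: 4.55
tool_pos: [524.8, 58.6, 179.9]
tcp_rot: [-1.168, 1.571, -1.435]
contact_force: [0.7, 0.2, -0.1]
grip_width: 0.6
```

Emit:
arm_command(plan=[{"tx":0.1,"ty":0,"tz":0,"wx":0,"wy":0,"wz":0,"jaw":-1},{"tx":0,"ty":0,"tz":0,"wx":0,"wy":0,"wz":0,"jaw":-1}])

```text
time: 4.75
tool_pos: [524.7, 58.6, 178.9]
tcp_rot: [-2.419, 1.571, -2.686]
contact_force: [-0.5, -0.1, -0.0]
grip_width: 0.7
```

Emit:
arm_command(plan=[{"tx":0.1,"ty":0,"tz":0,"wx":0,"wy":0,"wz":0,"jaw":-1},{"tx":0,"ty":0,"tz":0,"wx":0,"wy":0,"wz":0,"jaw":-1}])

```text
time: 4.95
tool_pos: [524.7, 58.6, 177.9]
tcp_rot: [-2.215, 1.571, -2.482]
contact_force: [0.0, 0.2, -0.3]
grip_width: 0.3
```

```bash
python3 - <<'E'
from h import *
np.set_printoptions(precision=3,suppress=True)
o=readout.get_obs();print(o['tool_pos'],o['contact_force'],o['time'])
s=imaging.capture('side');cv2.imwrite('pics/s1.png',cv2.resize(s[180:330,230:430],None,fx=4,fy=4,interpolation=cv2.INTER_CUBIC))
E
```

```text
[524.736  58.562 177.924] [ 0.016  0.154 -0.316] 4.95
```

View pics/s1.png

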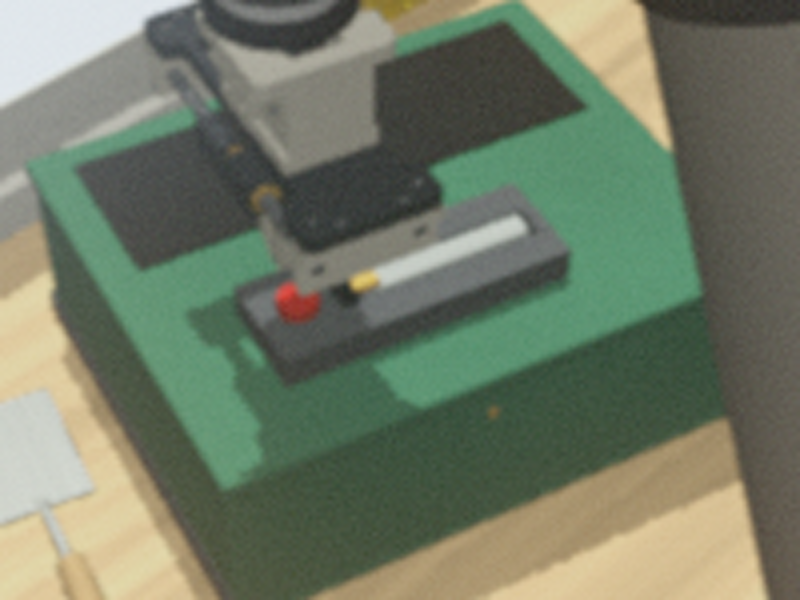

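```bash
python3 - <<'E'
from h import *
np.set_printoptions(precision=2,suppress=True)
o=readout.get_obs();f=lambda p:(proj('side',p)-[230,180])*4
p=o['tool_pos'];print(f(p-[0,0,22]),f(p),f([525,58.5,162]),f([525,58.5,154]))
t=imaging.capture('top');cv2.imwrite('pics/t1.png',cv2.resize(t[200:280,250:360],None,fx=7,fy=7,interpolation=cv2.INTER_CUBIC))
w=imaging.capture('wrist');cv2.imwrite('pics/w4.png',cv2.resize(w[200:420,220:420],None,fx=2.7,fy=2.7))
s=imaging.capture('side');print(redblob(s,(280,230,330,280)))
E
```

```text
[294.48 303.57] [292.9  274.53] [293.88 295.44] [294.45 305.87]
[(array([300, 251,   9,   9,  52], dtype=int32), array([303.37, 255.6 ]))]
```

View pics/w4.png

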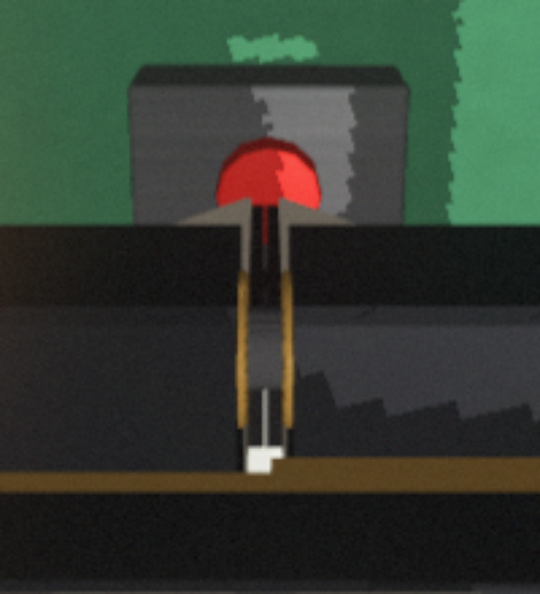

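View pics/t1.png

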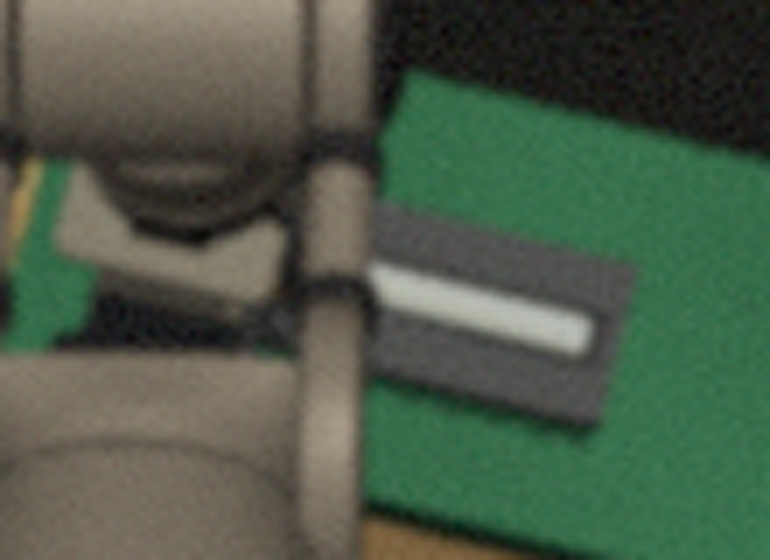

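```bash
python3 - <<'E'
from h import *
np.set_printoptions(precision=1,suppress=True)
o=readout.get_obs();M=R.from_euler('xyz',o['tcp_rot']).as_matrix()
P=lambda x,y,z:o['tool_pos']+M@np.array([x,y,z])
for x in(0,22):
  for y in(-9.5,0,9.5):
    print(x,y,[((proj('wrist',P(x,y,z),o)-[220,200])*2.7) for z in(-19,0,19)],(proj('side',P(x,y,0))-[230,180])*4)
for z in(154,158,162):print((proj('wrist',[525,58.5,z],o)-[220,200])*2.7)
w=cv2.imread('pics/w4.png');print(w.shape);cv2.imwrite('pics/w4b.png',cv2.resize(w[120:260,130:410],None,fx=2.8,fy=2.8))
E
```

```text
0 -9.5 [array([172.5, 275.7]), array([264.1, 275.8]), array([355.6, 275.8])] [308.9 268.3]
0 0 [array([171.2, 233.5]), array([264.1, 233.5]), array([357. , 233.5])] [292.9 274.3]
0 9.5 [array([169.9, 190. ]), array([264.1, 190. ]), array([358.3, 190.1])] [276.8 280.4]
22 -9.5 [array([181.7, 232.3]), array([264. , 232.3]), array([346.2, 232.4])] [310.2 297.3]
22 0 [array([180.7, 193.8]), array([264. , 193.9]), array([347.3, 193.9])] [294.4 303.4]
22 9.5 [array([179.7, 154.4]), array([264.1, 154.4]), array([348.4, 154.5])] [278.6 309.5]
[264.7 190.6]
[264.8 197. ]
[264.8 203.7]
(594, 540, 3)
```

View pics/w4b.png

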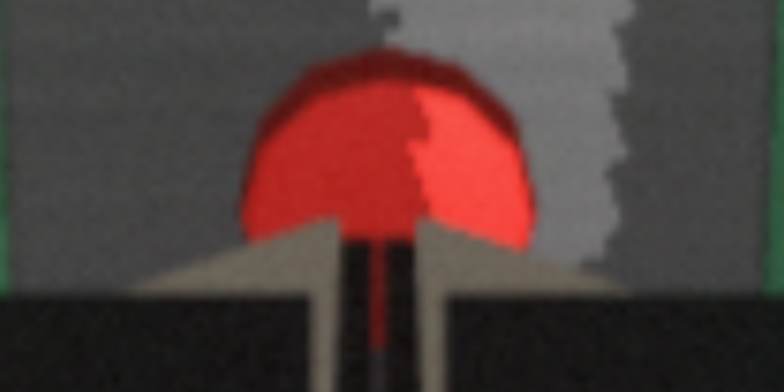

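```bash
python3 - <<'E'
from h import *
np.set_printoptions(precision=1,suppress=True)
c=imaging.get_calibration('wrist');Mi=np.linalg.inv(c['mount'])
def pj(x,y,z):
    q=Mi@np.array([x,y,z,1]);return np.array([c['cx']+c['fx']*q[0]/-q[2],c['cy']-c['fy']*q[1]/-q[2]])
for x in(-20,0,22):
  for y in(-9.5,9.5):
    print(x,y,pj(x,y,-46),pj(x,y,46))
w=cv2.imread('pics/w1.png');cv2.imwrite('pics/w1z.png',cv2.resize(w[250:400,100:500],None,fx=2,fy=2))
E
```

```text
-20 -9.5 [226.2 320.3] [409.4 320.3]
-20 9.5 [223.3 285.3] [412.4 285.4]
0 -9.5 [235.7 302.1] [399.9 302.2]
0 9.5 [233.3 270.3] [402.3 270.4]
22 -9.5 [244. 286.] [391.5 286.1]
22 9.5 [242.1 257.2] [393.4 257.2]
```

View pics/w1z.png

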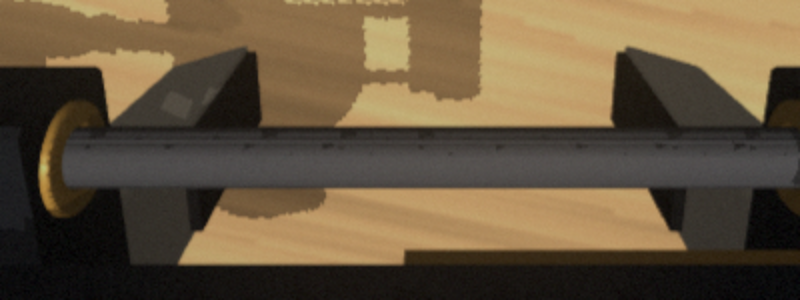

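```bash
python3 - <<'E'
from h import *
np.set_printoptions(precision=1,suppress=True)
o=readout.get_obs();M=R.from_euler('xyz',o['tcp_rot']).as_matrix()
f=lambda p:(proj('side',p)-[180,150])*5
print(o['tool_pos'])
for x in(-40,-20,-10,0,22):
  P=lambda y,z:o['tool_pos']+M@np.array([x,y,z])
  print(x,f(P(9.5,0)),f(P(-9.5,0)))
s=cv2.imread('pics/s1.png')
s=imaging.capture('side');cv2.imwrite('pics/s2.png',cv2.resize(s[150:270,250:400],None,fx=5,fy=5,interpolation=cv2.INTER_LANCZOS4))
E
```

```text
[524.8  58.5 178.1]
-40 [591.6 431.7] [632.9 416.5]
-20 [593.8 466.6] [634.5 451.4]
-10 [594.9 483.7] [635.3 468.5]
0 [595.9 500.5] [636.1 485.4]
22 [598.2 536.8] [637.8 521.7]
```

View pics/s2.png

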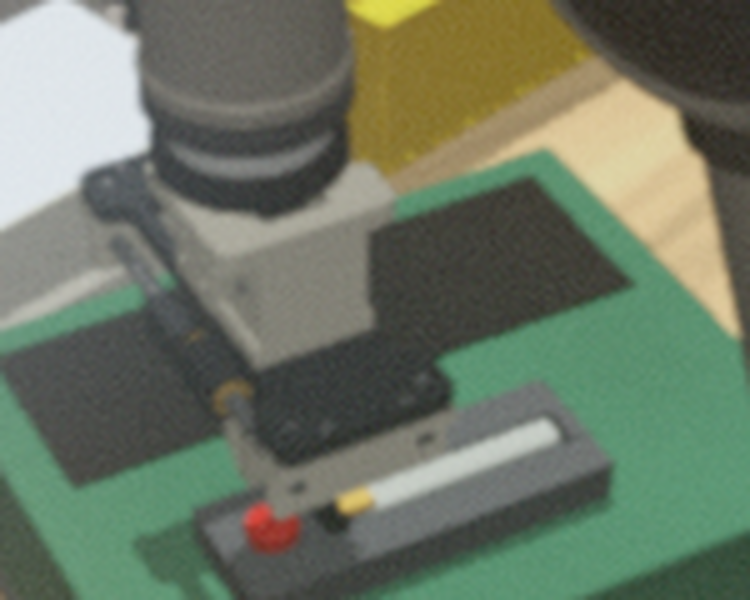

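The tips have met nothing at TCP z 178. The open-jaw picture gives 178 px between the pads for 92 mm. That puts the tips about 10 mm behind the reported TCP rather than 22 mm ahead, and the side view agrees. I'll keep going down in small steps, watching the force.

Emit:
arm_command(plan=[{"tx":0.4,"ty":0,"tz":0,"wx":0,"wy":0,"wz":0,"jaw":-1},{"tx":0.4,"ty":0,"tz":0,"wx":0,"wy":0,"wz":0,"jaw":-1},{"tx":0,"ty":0,"tz":0,"wx":0,"wy":0,"wz":0,"jaw":-1}])

```text
time: 5.5
tool_pos: [524.3, 58.6, 169.2]
tcp_rot: [-2.841, 1.569, -3.108]
contact_force: [-1.0, 0.4, -1.0]
grip_width: 0.6
```

```bash
python3 - <<'E'
from h import *
np.set_printoptions(precision=2,suppress=True)
o=readout.get_obs();print(o['tool_pos'],o['contact_force'],o['moment'],o['time'])
w=imaging.capture('wrist');cv2.imwrite('pics/w5.png',cv2.resize(w[200:350,220:420],None,fx=4,fy=4))
s=imaging.capture('side');cv2.imwrite('pics/s3.png',cv2.resize(s[210:290,270:370],None,fx=7,fy=7,interpolation=cv2.INTER_LANCZOS4))
E
```

```text
[524.3   58.55 169.17] [-1.03  0.39 -1.04] [-0.03 -0.05 -0.02] 5.5
```

View pics/w5.png

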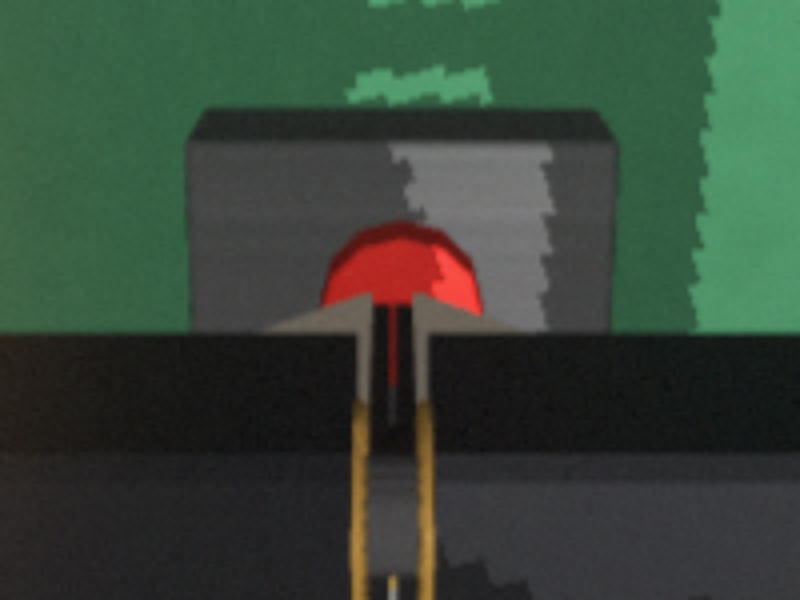

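View pics/s3.png

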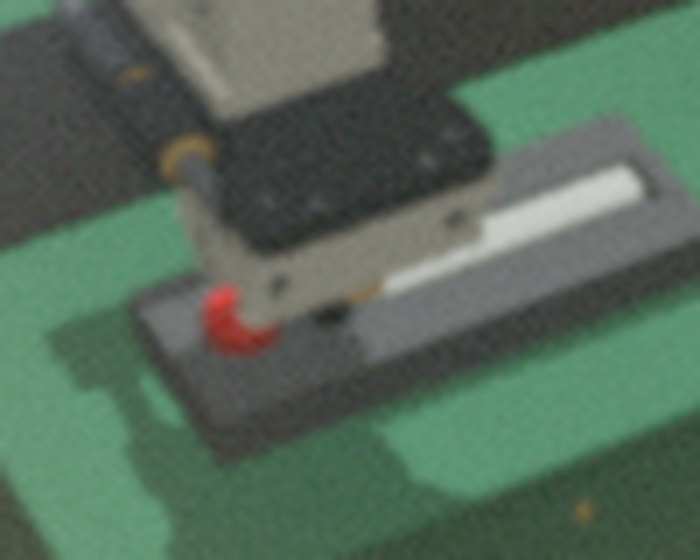

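```bash
python3 - <<'E'
from h import *
np.set_printoptions(precision=0,suppress=True)
o=readout.get_obs();M=R.from_euler('xyz',o['tcp_rot']).as_matrix()
f=lambda x,y,z:(proj('side',o['tool_pos']+M@np.array([x,y,z]))-[270,210])*7
for x,z in((-44,-95),(-44,-65),(-44,-40),(-44,-19),(-76,-95),(-76,-65),(-10,-19),(-10,0),(22,-19),(22,0)):
  print(x,z,[f(x,y,z) for y in(37,9.5,-9.5,-37)])
E
```

```text
-44 -95 [array([261., 438.]), array([350., 403.]), array([410., 379.]), array([496., 345.])]
-44 -65 [array([213., 368.]), array([300., 334.]), array([360., 311.]), array([444., 279.])]
-44 -40 [array([174., 312.]), array([260., 279.]), array([319., 257.]), array([403., 225.])]
-44 -19 [array([142., 267.]), array([228., 235.]), array([286., 213.]), array([369., 182.])]
-76 -95 [array([257., 357.]), array([348., 322.]), array([410., 298.]), array([498., 264.])]
-76 -65 [array([208., 287.]), array([297., 253.]), array([358., 230.]), array([445., 198.])]
-10 -19 [array([149., 349.]), array([232., 317.]), array([289., 295.]), array([370., 264.])]
-10 0 [array([122., 308.]), array([204., 277.]), array([261., 256.]), array([341., 226.])]
22 -19 [array([155., 422.]), array([236., 390.]), array([292., 369.]), array([371., 338.])]
22 0 [array([128., 382.]), array([209., 351.]), array([264., 330.]), array([343., 299.])]
```

The gripper's body and tips both sit about 32 mm further back than the stated frame: the body's lower edge in the side view matches x ≈ −78 rather than −44. I expect contact near TCP z ≈ 152.

Emit:
arm_command(plan=[{"tx":0.4,"ty":0,"tz":0,"wx":0,"wy":0,"wz":0,"jaw":-1},{"tx":0.4,"ty":0,"tz":0,"wx":0,"wy":0,"wz":0,"jaw":-1},{"tx":0.2,"ty":0,"tz":0,"wx":0,"wy":0,"wz":0,"jaw":-1},{"tx":0,"ty":0,"tz":0,"wx":0,"wy":0,"wz":0,"jaw":-1}])

```text
time: 6.0
tool_pos: [524.5, 58.6, 159.5]
tcp_rot: [-2.8, 1.57, -3.067]
contact_force: [0.9, 0.2, -0.4]
grip_width: 0.4
```

Emit:
arm_command(plan=[{"tx":0.2,"ty":0,"tz":0,"wx":0,"wy":0,"wz":0,"jaw":-1},{"tx":0.1,"ty":0,"tz":0,"wx":0,"wy":0,"wz":0,"jaw":-1},{"tx":0.1,"ty":0,"tz":0,"wx":0,"wy":0,"wz":0,"jaw":-1}])

```text
time: 6.3
tool_pos: [524.8, 58.6, 155.9]
tcp_rot: [-0.658, 1.571, -0.925]
contact_force: [0.2, 0.4, -1.2]
grip_width: 0.5
```

Emit:
arm_command(plan=[{"tx":0.1,"ty":0,"tz":0,"wx":0,"wy":0,"wz":0,"jaw":-1},{"tx":0.1,"ty":0,"tz":0,"wx":0,"wy":0,"wz":0,"jaw":-1}])

```text
time: 6.5
tool_pos: [524.8, 58.5, 153.9]
tcp_rot: [-0.824, 1.571, -1.091]
contact_force: [-1.0, -0.1, -0.0]
grip_width: 0.2
```

Emit:
arm_command(plan=[{"tx":0.1,"ty":0,"tz":0,"wx":0,"wy":0,"wz":0,"jaw":-1},{"tx":0.1,"ty":0,"tz":0,"wx":0,"wy":0,"wz":0,"jaw":-1}])

```text
time: 6.7
tool_pos: [524.8, 58.6, 151.9]
tcp_rot: [-1.189, 1.571, -1.456]
contact_force: [0.3, -0.2, 0.2]
grip_width: 0.2
```

Emit:
arm_command(plan=[{"tx":0.1,"ty":0,"tz":0,"wx":0,"wy":0,"wz":0,"jaw":-1},{"tx":0.1,"ty":0,"tz":0,"wx":0,"wy":0,"wz":0,"jaw":-1}])

```text
time: 6.9
tool_pos: [524.8, 58.6, 149.9]
tcp_rot: [-1.253, 1.571, -1.52]
contact_force: [0.1, -0.2, 0.5]
grip_width: 0.2
```

```bash
python3 - <<'E'
from h import *
np.set_printoptions(precision=2,suppress=True)
o=readout.get_obs();print(o['tool_pos'],o['contact_force'],o['moment'],o['time'])
w=imaging.capture('wrist');cv2.imwrite('pics/w6.png',cv2.resize(w[200:350,220:420],None,fx=4,fy=4))
E
```

```text
[524.77  58.56 149.9 ] [ 0.12 -0.19  0.52] [-0.   -0.11 -0.04] 6.9
```

View pics/w6.png

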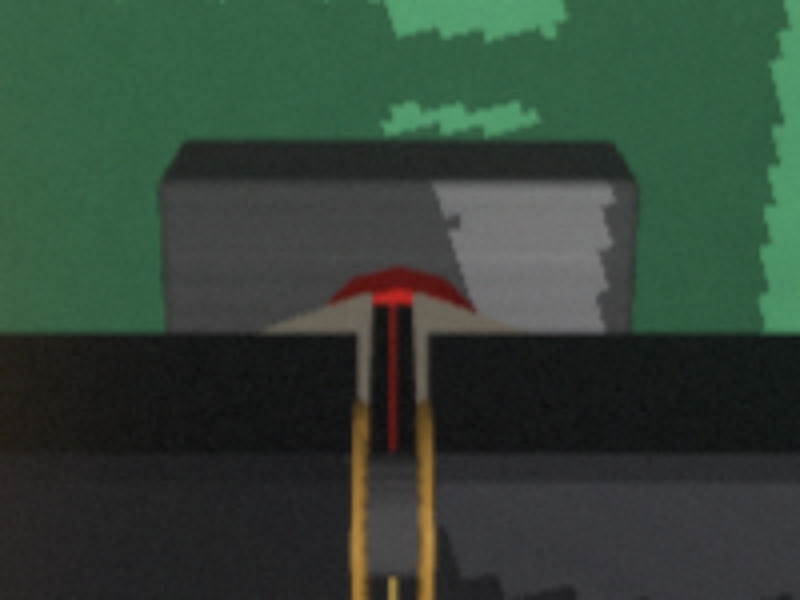

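The tips now cover the button, with only its far rim showing at about (400,285) in the crop. I'll continue in 1 mm steps.

Emit:
arm_command(plan=[{"tx":0.1,"ty":0,"tz":0,"wx":0,"wy":0,"wz":0,"jaw":-1},{"tx":0,"ty":0,"tz":0,"wx":0,"wy":0,"wz":0,"jaw":-1}])

```text
time: 7.15
tool_pos: [524.7, 58.6, 148.9]
tcp_rot: [-2.5, 1.571, -2.767]
contact_force: [0.6, -0.1, 0.1]
grip_width: 0.3
```

Emit:
arm_command(plan=[{"tx":0.1,"ty":0,"tz":0,"wx":0,"wy":0,"wz":0,"jaw":-1},{"tx":0,"ty":0,"tz":0,"wx":0,"wy":0,"wz":0,"jaw":-1}])

```text
time: 7.35
tool_pos: [524.9, 58.5, 148.4]
tcp_rot: [0.027, 1.57, -0.24]
contact_force: [-0.3, -0.3, 2.7]
grip_width: 0.4
```

Emit:
arm_command(plan=[{"tx":0.1,"ty":0,"tz":0,"wx":0,"wy":0,"wz":0,"jaw":-1},{"tx":0,"ty":0,"tz":0,"wx":0,"wy":0,"wz":0,"jaw":-1}])

```text
time: 7.55
tool_pos: [524.9, 58.6, 147.6]
tcp_rot: [0.075, 1.57, -0.192]
contact_force: [-1.2, -0.4, 6.5]
grip_width: 0.6
```

Emit:
arm_command(plan=[{"tx":0.1,"ty":0,"tz":0,"wx":0,"wy":0,"wz":0,"jaw":-1},{"tx":0,"ty":0,"tz":0,"wx":0,"wy":0,"wz":0,"jaw":-1}])

```text
time: 7.75
tool_pos: [524.9, 58.5, 146.7]
tcp_rot: [0.082, 1.57, -0.185]
contact_force: [-1.6, -0.1, 6.8]
grip_width: 0.3
```

Emit:
arm_command(plan=[{"tx":0.1,"ty":0,"tz":0,"wx":0,"wy":0,"wz":0,"jaw":-1},{"tx":0,"ty":0,"tz":0,"wx":0,"wy":0,"wz":0,"jaw":-1}])

```text
time: 7.95
tool_pos: [524.9, 58.6, 145.8]
tcp_rot: [0.106, 1.57, -0.161]
contact_force: [-1.3, 0.2, 8.5]
grip_width: 0.4
```

Emit:
arm_command(plan=[{"tx":0.1,"ty":0,"tz":0,"wx":0,"wy":0,"wz":0,"jaw":-1},{"tx":0,"ty":0,"tz":0,"wx":0,"wy":0,"wz":0,"jaw":-1}])

```text
time: 8.15
tool_pos: [524.9, 58.6, 144.8]
tcp_rot: [0.103, 1.57, -0.164]
contact_force: [-1.1, 1.3, 6.6]
grip_width: 0.7
```

```bash
python3 - <<'E'
from h import *
np.set_printoptions(precision=2,suppress=True)
o=readout.get_obs();print(o['tool_pos'],o['contact_force'],o['moment'],o['time'])
w=imaging.capture('wrist');cv2.imwrite('pics/w7.png',cv2.resize(w[200:350,220:420],None,fx=4,fy=4))
s=imaging.capture('side');cv2.imwrite('pics/s4.png',cv2.resize(s[210:290,270:370],None,fx=7,fy=7,interpolation=cv2.INTER_LANCZOS4))
E
```

```text
[524.92  58.57 144.82] [-1.06  1.27  6.59] [-0.04  0.26  0.02] 8.15
```

View pics/s4.png

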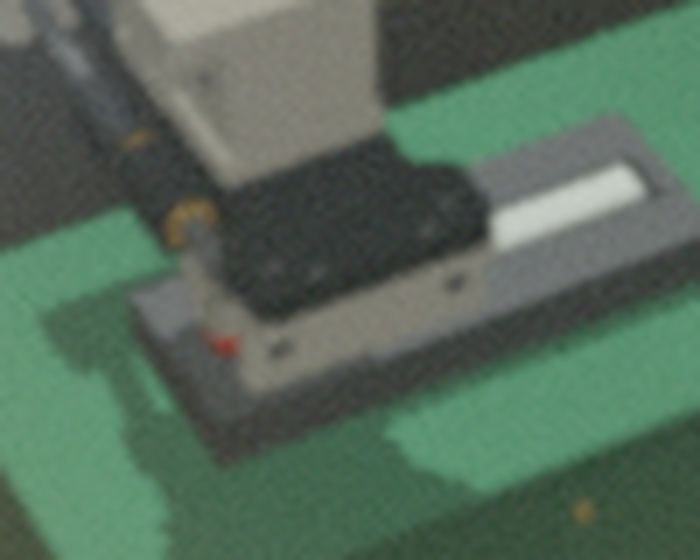

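View pics/w7.png

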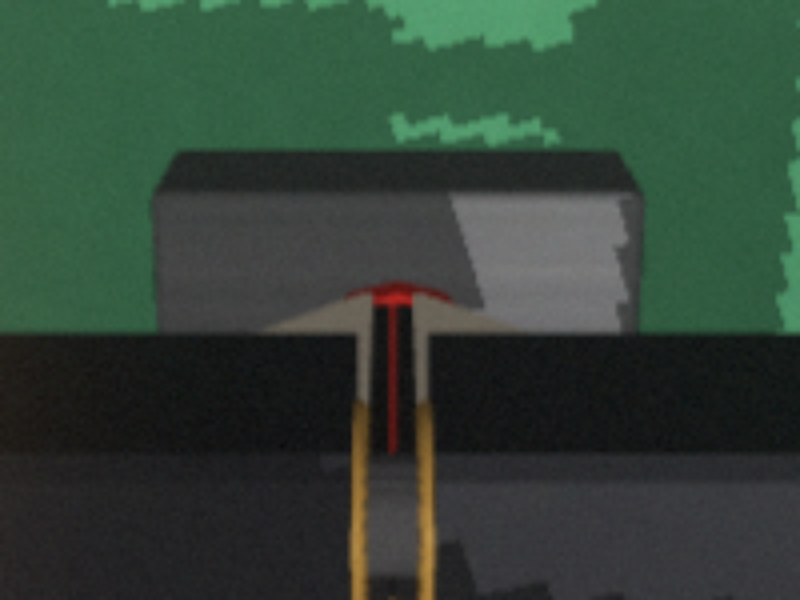

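The button is going down (its far rim is thinner), but the bar is still sunk in the side view. I'll press further.

Emit:
arm_command(plan=[{"tx":0.1,"ty":0,"tz":0,"wx":0,"wy":0,"wz":0,"jaw":-1},{"tx":0,"ty":0,"tz":0,"wx":0,"wy":0,"wz":0,"jaw":-1}])

```text
time: 8.45
tool_pos: [524.9, 58.6, 143.8]
tcp_rot: [0.084, 1.57, -0.183]
contact_force: [-1.5, -0.4, 2.8]
grip_width: 0.7
```

Emit:
arm_command(plan=[{"tx":0.1,"ty":0,"tz":0,"wx":0,"wy":0,"wz":0,"jaw":-1},{"tx":0,"ty":0,"tz":0,"wx":0,"wy":0,"wz":0,"jaw":-1}])

```text
time: 8.65
tool_pos: [524.9, 58.6, 142.6]
tcp_rot: [0.099, 1.57, -0.167]
contact_force: [-2.4, 0.2, 5.8]
grip_width: 0.3
```

```bash
python3 - <<'E'
from h import *
np.set_printoptions(precision=2,suppress=True)
o=readout.get_obs();print(o['tool_pos'],o['contact_force'],o['moment'],o['time'])
s=imaging.capture('side');cv2.imwrite('pics/s5.png',cv2.resize(s[210:290,270:370],None,fx=7,fy=7,interpolation=cv2.INTER_LANCZOS4))
E
```

```text
[524.92  58.57 142.55] [-2.36  0.18  5.78] [-0.    0.25  0.02] 8.65
```

View pics/s5.png

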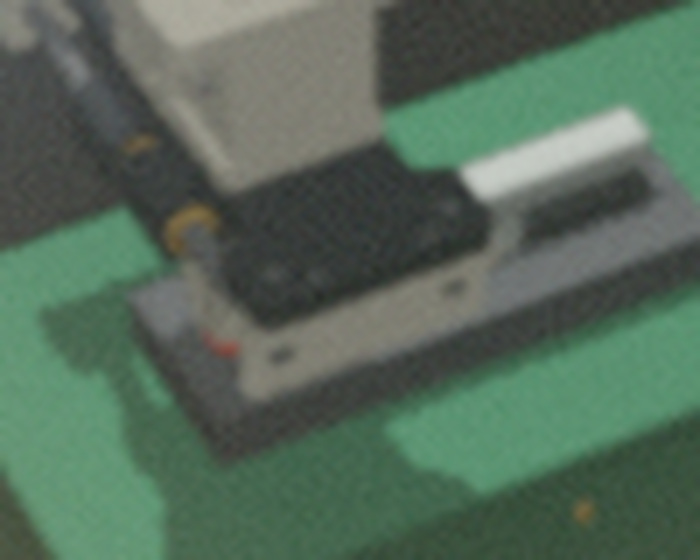

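The bar has popped out. I'll lift away, move over the turning axis, open the jaws and look.

Emit:
arm_command(plan=[{"tx":-0.5,"ty":0,"tz":0,"wx":0,"wy":0,"wz":0,"jaw":-1},{"tx":-2,"ty":0,"tz":0,"wx":0,"wy":0,"wz":0,"jaw":-1},{"tx":-3,"ty":0,"tz":0,"wx":0,"wy":0,"wz":0,"jaw":-1},{"tx":-3,"ty":0,"tz":0,"wx":0,"wy":0,"wz":0,"jaw":0},{"tx":-1,"ty":-3,"tz":0,"wx":0,"wy":0,"wz":0,"jaw":0},{"tx":0,"ty":-3,"tz":0,"wx":0,"wy":0,"wz":0,"jaw":0},{"tx":0,"ty":-3,"tz":0,"wx":0,"wy":0,"wz":0,"jaw":0},{"tx":0,"ty":-0.2,"tz":0,"wx":0,"wy":0,"wz":0,"jaw":0},{"tx":0,"ty":0,"tz":0,"wx":0,"wy":0,"wz":0,"jaw":0},{"tx":0,"ty":0,"tz":0,"wx":0,"wy":0,"wz":0,"jaw":0}])

```text
time: 9.7
tool_pos: [500.7, -29.6, 236.9]
tcp_rot: [1.832, 1.57, 1.565]
contact_force: [0.1, -0.3, -0.1]
grip_width: 45.5
```

```bash
python3 - <<'E'
from h import *
np.set_printoptions(precision=2,suppress=True)
o=readout.get_obs();np.save('o2.npy',o,allow_pickle=True);print(o['tool_pos'],o['contact_force'],o['moment'],o['grip_width'],o['time'])
w=imaging.capture('wrist');cv2.imwrite('pics/w8.png',w)
print(redblob(w), proj('wrist',[500.5,-30.2,180],o))
E
```

```text
[500.67 -29.57 236.95] [ 0.14 -0.26 -0.1 ] [-0.04 -0.04 -0.05] 45.54824062885774 9.7
[(array([302, 102,  34,  36, 918], dtype=int32), array([318.84, 119.71]))] [317.76 254.73]
```

View pics/w8.png

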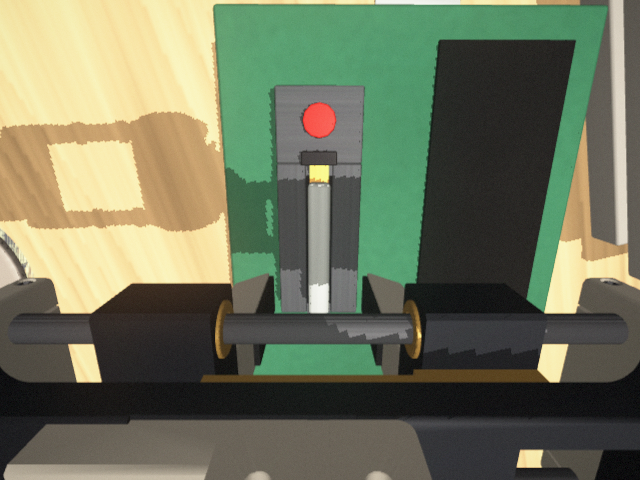

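The bar is in view: its left end is at about (319,183), it runs down column 319, and the jaws straddle it (inner pads at about 270 and 368). I'll check the axis position from the bar's end.

```bash
python3 - <<'E'
from h import *
np.set_printoptions(precision=2,suppress=True)
o=np.load('o2.npy',allow_pickle=True).item();w=cv2.imread('pics/w8.png')
M=R.from_euler('xyz',o['tcp_rot']).as_matrix()
g=w.astype(int).min(2)
for v in(180,184,190,210,240,290,300,308):
    print(v,g[v,296:345].tolist()) if v in(190,) else None
for v in(200,230,260): 
    r=np.abs(np.diff(g[v,296:345]));i=np.argsort(r)[-4:]+296;print(v,sorted(i))
def tl(u,v,z): return M.T@(onz('wrist',u,v,z,o)-o['tool_pos'])
for v in(182,185,188):print('barend',tl(319,v,180),'->axis',onz('wrist',319,v,180,o)-50*M[:,1])
print('button',onz('wrist',318.84,119.71,162,o)-92*M[:,1], tl(318.84,119.71,162))
E
```

```text
190 [73, 73, 79, 75, 79, 75, 75, 71, 68, 57, 41, 57, 117, 143, 154, 161, 168, 167, 164, 166, 159, 163, 161, 158, 164, 165, 168, 170, 170, 162, 165, 151, 143, 126, 73, 43, 61, 65, 75, 77, 73, 76, 78, 74, 77, 79, 78, 78, 72]
200 [np.int64(307), np.int64(308), np.int64(329), np.int64(330)]
230 [np.int64(307), np.int64(308), np.int64(328), np.int64(329)]
260 [np.int64(307), np.int64(308), np.int64(328), np.int64(329)]
barend [56.97 51.07  0.81] ->axis [501.73 -28.73 179.98]
barend [56.97 49.06  0.81] ->axis [501.2  -30.67 179.98]
barend [56.97 47.04  0.81] ->axis [500.67 -32.63 179.98]
button [501.33 -29.77 161.97] [74.98 91.96  0.7 ]
```

Emit:
arm_command(plan=[{"tx":2,"ty":0,"tz":0.07,"wx":0,"wy":0,"wz":0,"jaw":0},{"tx":2,"ty":0,"tz":0,"wx":0,"wy":0,"wz":0,"jaw":0},{"tx":2,"ty":0,"tz":0,"wx":0,"wy":0,"wz":0,"jaw":0},{"tx":1.5,"ty":0,"tz":0,"wx":0,"wy":0,"wz":0,"jaw":0},{"tx":0.9,"ty":0,"tz":0,"wx":0,"wy":0,"wz":0,"jaw":0},{"tx":0.4,"ty":0,"tz":0,"wx":0,"wy":0,"wz":0,"jaw":0},{"tx":0.4,"ty":0,"tz":0,"wx":0,"wy":0,"wz":0,"jaw":0},{"tx":0,"ty":0,"tz":0,"wx":0,"wy":0,"wz":0,"jaw":0}])

```text
time: 10.55
tool_pos: [501.3, -30.2, 145.1]
tcp_rot: [-0.349, 1.571, -0.615]
contact_force: [0.1, -1.0, 0.6]
grip_width: 45.9
```

```bash
python3 - <<'E'
from h import *
np.set_printoptions(precision=2,suppress=True)
o=readout.get_obs();print(o['tool_pos'],o['contact_force'],o['moment'],o['grip_width'],o['time'])
s=imaging.capture('side');cv2.imwrite('pics/s6.png',cv2.resize(s[190:290,270:390],None,fx=6,fy=6,interpolation=cv2.INTER_LANCZOS4))
w=imaging.capture('wrist');cv2.imwrite('pics/w9.png',cv2.resize(w[200:400,200:440],None,fx=3,fy=3))
E
```

```text
[501.31 -30.21 145.06] [ 0.07 -1.04  0.63] [-0.06 -0.06 -0.02] 45.90843888709351 10.55
```

View pics/s6.png

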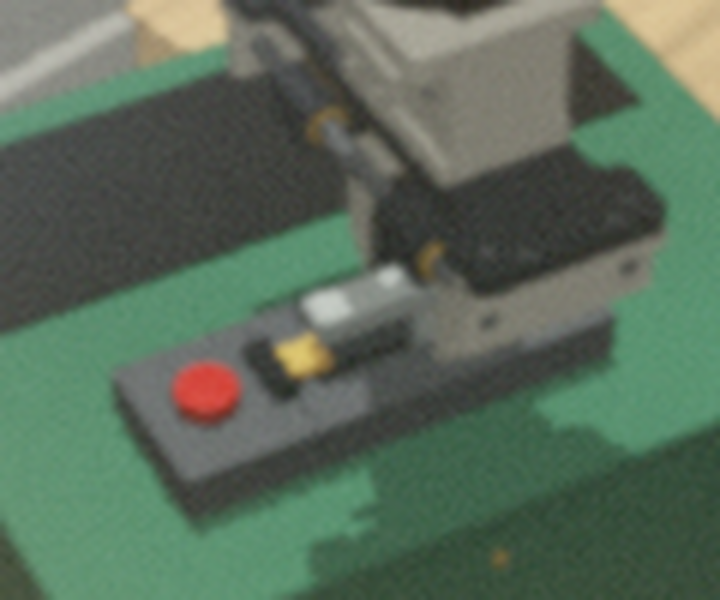

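View pics/w9.png

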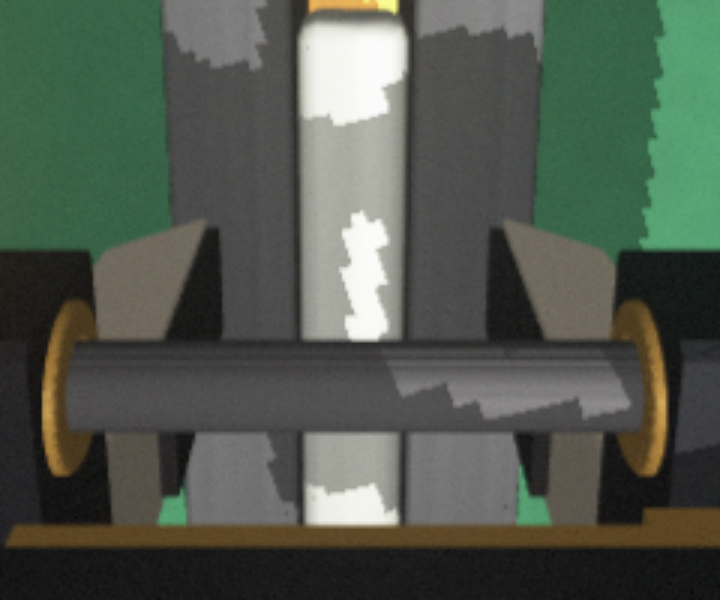

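The bar (columns 300–405 in the crop) runs centrally between the open pads, and nothing is touching. Now I'll grip.

Emit:
arm_command(plan=[{"tx":0,"ty":0,"tz":0,"wx":0,"wy":0,"wz":0,"jaw":-1},{"tx":0,"ty":0,"tz":0,"wx":0,"wy":0,"wz":0,"jaw":-1},{"tx":0,"ty":0,"tz":0,"wx":0,"wy":0,"wz":0,"jaw":-1},{"tx":0,"ty":0,"tz":0,"wx":0,"wy":0,"wz":0,"jaw":-1},{"tx":0,"ty":0,"tz":0,"wx":0,"wy":0,"wz":0,"jaw":-1},{"tx":0,"ty":0,"tz":0,"wx":0,"wy":0,"wz":0,"jaw":-1}])

```text
time: 11.25
tool_pos: [501.1, -30.3, 145.1]
tcp_rot: [-2.548, 1.571, -2.815]
contact_force: [-0.5, 0.3, 1.3]
grip_width: 15.6
```

```bash
cat > st.py <<'E'
from h import *
np.set_printoptions(precision=2,suppress=True)
o=readout.get_obs();M=R.from_euler('xyz',o['tcp_rot']).as_matrix()
print(o['tool_pos'],'yaw %.3f'%np.arctan2(M[1,2],M[0,2]),'turned %.3f'%(-0.2697-np.arctan2(M[1,2],M[0,2])),'F',o['contact_force'],'M',o['moment'],'mt',M.T@o['moment'],'g %.1f t %.2f'%(o['grip_width'],o['time']),'j6 tau %.2f'%o['tau'][5],o['joint_positions'])
E
python3 st.py
```

```text
[501.09 -30.35 145.08] yaw -0.267 turned -0.003 F [-0.5   0.33  1.34] M [-0.02  0.06 -0.01] mt [ 0.01  0.05 -0.03] g 15.6 t 11.25 j6 tau -0.03 [-0.21  0.37  1.69 -0.    1.09  0.05]
```

Gripped at 15.6 mm. Now I'll turn clockwise (+wx) in stages.

Emit:
arm_command(plan=[{"tx":0,"ty":0,"tz":0,"wx":0.05,"wy":0,"wz":0,"jaw":-1},{"tx":0,"ty":0,"tz":0,"wx":0.05,"wy":0,"wz":0,"jaw":-1},{"tx":0,"ty":0,"tz":0,"wx":0.05,"wy":0,"wz":0,"jaw":-1},{"tx":0,"ty":0,"tz":0,"wx":0.05,"wy":0,"wz":0,"jaw":-1}])

```text
time: 11.65
tool_pos: [501.3, -30.4, 145.1]
tcp_rot: [-0.682, 1.57, -1.15]
contact_force: [0.1, -0.3, 0.2]
grip_width: 15.8
```

```bash
python3 st.py
```

```text
[501.25 -30.44 145.1 ] yaw -0.468 turned 0.198 F [ 0.13 -0.27  0.21] M [-0.05  0.01  0.37] mt [-0.37 -0.02 -0.05] g 15.8 t 11.65 j6 tau -0.25 [-0.21  0.37  1.69 -0.    1.08  0.26]
```

Emit:
arm_command(plan=[{"tx":0,"ty":0,"tz":0,"wx":0.05,"wy":0,"wz":0,"jaw":-1},{"tx":0,"ty":0,"tz":0,"wx":0.05,"wy":0,"wz":0,"jaw":-1},{"tx":0,"ty":0,"tz":0,"wx":0.05,"wy":0,"wz":0,"jaw":-1},{"tx":0,"ty":0,"tz":0,"wx":0.05,"wy":0,"wz":0,"jaw":-1}])

```text
time: 12.05
tool_pos: [501.4, -30.5, 145.1]
tcp_rot: [-0.249, 1.57, -0.917]
contact_force: [0.7, -1.2, -0.1]
grip_width: 15.8
```

```bash
python3 st.py
```

```text
[501.41 -30.54 145.12] yaw -0.668 turned 0.398 F [ 0.66 -1.21 -0.08] M [-0.11 -0.07  0.44] mt [-0.44 -0.12 -0.04] g 15.8 t 12.05 j6 tau -0.25 [-0.21  0.37  1.69 -0.    1.08  0.46]
```

Emit:
arm_command(plan=[{"tx":0,"ty":0,"tz":0,"wx":0.05,"wy":0,"wz":0,"jaw":-1},{"tx":0,"ty":0,"tz":0,"wx":0.05,"wy":0,"wz":0,"jaw":-1},{"tx":0,"ty":0,"tz":0,"wx":0.05,"wy":0,"wz":0,"jaw":-1},{"tx":0,"ty":0,"tz":0,"wx":0.05,"wy":0,"wz":0,"jaw":-1}])

```text
time: 12.45
tool_pos: [501.5, -30.7, 145.1]
tcp_rot: [0.023, 1.57, -0.845]
contact_force: [0.2, -0.8, 0.2]
grip_width: 15.4
```

```bash
python3 st.py
```

```text
[501.53 -30.65 145.11] yaw -0.868 turned 0.598 F [ 0.23 -0.82  0.24] M [-0.21 -0.11  0.43] mt [-0.43 -0.23 -0.05] g 15.4 t 12.45 j6 tau -0.25 [-0.21  0.37  1.69 -0.    1.08  0.66]
```

The moment is steady at 0.4 N m, which is just friction. From here I'll use 0.05 rad steps with a reading after each.

Emit:
arm_command(plan=[{"tx":0,"ty":0,"tz":0,"wx":0.05,"wy":0,"wz":0,"jaw":-1},{"tx":0,"ty":0,"tz":0,"wx":0.05,"wy":0,"wz":0,"jaw":-1},{"tx":0,"ty":0,"tz":0,"wx":0.05,"wy":0,"wz":0,"jaw":-1}])

```text
time: 12.75
tool_pos: [501.6, -30.7, 145.1]
tcp_rot: [0.194, 1.569, -0.824]
contact_force: [1.3, -2.6, -0.3]
grip_width: 16.0
```

```bash
python3 st.py
```

```text
[501.61 -30.74 145.11] yaw -1.018 turned 0.748 F [ 1.35 -2.64 -0.3 ] M [-0.3  -0.18  0.42] mt [-0.42 -0.35 -0.  ] g 16.0 t 12.75 j6 tau -0.25 [-0.21  0.37  1.69 -0.    1.08  0.81]
```

Emit:
arm_command(plan=[{"tx":0,"ty":0,"tz":0,"wx":0.05,"wy":0,"wz":0,"jaw":-1}])

```text
time: 12.85
tool_pos: [501.6, -30.8, 145.1]
tcp_rot: [0.217, 1.569, -0.851]
contact_force: [1.4, -2.4, -0.7]
grip_width: 15.9
```

```bash
python3 st.py
```

```text
[501.62 -30.78 145.11] yaw -1.068 turned 0.798 F [ 1.41 -2.36 -0.68] M [-0.26 -0.21  0.46] mt [-0.46 -0.33  0.06] g 15.9 t 12.85 j6 tau -0.25 [-0.21  0.37  1.69 -0.    1.08  0.86]
```

Emit:
arm_command(plan=[{"tx":0,"ty":0,"tz":0,"wx":0.05,"wy":0,"wz":0,"jaw":-1}])

```text
time: 12.95
tool_pos: [501.7, -30.8, 145.1]
tcp_rot: [0.263, 1.569, -0.855]
contact_force: [1.5, -1.8, -0.1]
grip_width: 15.8
```

```bash
python3 st.py
```

```text
[501.65 -30.84 145.12] yaw -1.118 turned 0.848 F [ 1.52 -1.78 -0.14] M [-0.32 -0.2   0.38] mt [-0.38 -0.38  0.04] g 15.8 t 12.95 j6 tau -0.25 [-0.21  0.37  1.69 -0.    1.08  0.91]
```

Emit:
arm_command(plan=[{"tx":0,"ty":0,"tz":0,"wx":0.05,"wy":0,"wz":0,"jaw":-1}])

```text
time: 13.05
tool_pos: [501.7, -30.9, 145.1]
tcp_rot: [0.309, 1.569, -0.859]
contact_force: [0.7, -2.2, 0.2]
grip_width: 16.2
```

```bash
python3 st.py
```

```text
[501.67 -30.87 145.11] yaw -1.168 turned 0.898 F [ 0.69 -2.16  0.17] M [-0.35 -0.15  0.43] mt [-0.43 -0.38  0.  ] g 16.2 t 13.05 j6 tau -0.25 [-0.21  0.37  1.69 -0.    1.08  0.96]
```

Emit:
arm_command(plan=[{"tx":0,"ty":0,"tz":0,"wx":0.05,"wy":0,"wz":0,"jaw":-1}])

```text
time: 13.15
tool_pos: [501.7, -30.9, 145.1]
tcp_rot: [0.356, 1.569, -0.862]
contact_force: [0.4, -2.3, 0.3]
grip_width: 16.0
```

```bash
python3 st.py
```

```text
[501.7  -30.91 145.13] yaw -1.218 turned 0.948 F [ 0.38 -2.25  0.32] M [-0.39 -0.17  0.41] mt [-0.41 -0.43  0.02] g 16.0 t 13.15 j6 tau -0.25 [-0.21  0.37  1.69 -0.    1.08  1.01]
```

Emit:
arm_command(plan=[{"tx":0,"ty":0,"tz":0,"wx":0.05,"wy":0,"wz":0,"jaw":-1}])

```text
time: 13.25
tool_pos: [501.7, -31.0, 145.1]
tcp_rot: [0.365, 1.569, -0.903]
contact_force: [1.1, -2.4, -1.1]
grip_width: 15.9
```

```bash
python3 st.py
```

```text
[501.7  -30.97 145.12] yaw -1.268 turned 0.998 F [ 1.15 -2.42 -1.06] M [-0.38 -0.16  0.39] mt [-0.39 -0.41  0.04] g 15.9 t 13.25 j6 tau -0.25 [-0.21  0.37  1.69 -0.    1.08  1.06]
```

Emit:
arm_command(plan=[{"tx":0,"ty":0,"tz":0,"wx":0.05,"wy":0,"wz":0,"jaw":-1}])

```text
time: 13.35
tool_pos: [501.7, -31.0, 145.1]
tcp_rot: [0.382, 1.569, -0.936]
contact_force: [0.8, -2.4, 0.6]
grip_width: 15.8
```

```bash
python3 st.py
```

```text
[501.69 -31.   145.1 ] yaw -1.318 turned 1.048 F [ 0.81 -2.35  0.56] M [-0.44 -0.21  0.43] mt [-0.43 -0.48  0.1 ] g 15.8 t 13.35 j6 tau -0.24 [-0.21  0.37  1.69 -0.    1.08  1.11]
```

Emit:
arm_command(plan=[{"tx":0,"ty":0,"tz":0,"wx":0.05,"wy":0,"wz":0,"jaw":-1}])

```text
time: 13.45
tool_pos: [501.7, -31.0, 145.1]
tcp_rot: [0.469, 1.569, -0.899]
contact_force: [0.7, -3.1, -0.9]
grip_width: 15.7
```

```bash
python3 st.py
```

```text
[501.75 -31.04 145.13] yaw -1.368 turned 1.098 F [ 0.72 -3.08 -0.89] M [-0.44 -0.18  0.45] mt [-0.45 -0.46  0.09] g 15.7 t 13.45 j6 tau -0.24 [-0.21  0.37  1.69 -0.    1.08  1.16]
```

Emit:
arm_command(plan=[{"tx":0,"ty":0,"tz":0,"wx":0.05,"wy":0,"wz":0,"jaw":-1}])

```text
time: 13.55
tool_pos: [501.8, -31.1, 145.1]
tcp_rot: [0.54, 1.569, -0.878]
contact_force: [1.6, -2.9, 0.0]
grip_width: 15.8
```

```bash
python3 st.py
```

```text
[501.84 -31.08 145.12] yaw -1.418 turned 1.148 F [ 1.55 -2.85  0.01] M [-0.49 -0.24  0.64] mt [-0.64 -0.52  0.16] g 15.8 t 13.55 j6 tau 0.00 [-0.21  0.37  1.69 -0.    1.08  1.2 ]
```

The moment jumped to 0.64 N m. I'll confirm with a hold and a very small step.

Emit:
arm_command(plan=[{"tx":0,"ty":0,"tz":0,"wx":0.02,"wy":0,"wz":0,"jaw":-1},{"tx":0,"ty":0,"tz":0,"wx":0,"wy":0,"wz":0,"jaw":-1}])

```text
time: 13.75
tool_pos: [501.8, -31.0, 145.1]
tcp_rot: [0.57, 1.569, -0.865]
contact_force: [1.8, -4.4, -0.9]
grip_width: 15.3
```

```bash
python3 st.py; python3 - <<'E'
from h import *
w=imaging.capture('wrist');cv2.imwrite('pics/w10.png',w)
s=imaging.capture('side');cv2.imwrite('pics/s7.png',cv2.resize(s[150:300,230:430],None,fx=4,fy=4,interpolation=cv2.INTER_LANCZOS4))
E
```

```text
[501.78 -31.02 145.11] yaw -1.436 turned 1.166 F [ 1.85 -4.4  -0.85] M [-0.78 -0.39  0.68] mt [-0.68 -0.83  0.28] g 15.3 t 13.75 j6 tau 0.91 [-0.21  0.37  1.69 -0.    1.08  1.22]
```

View pics/w10.png

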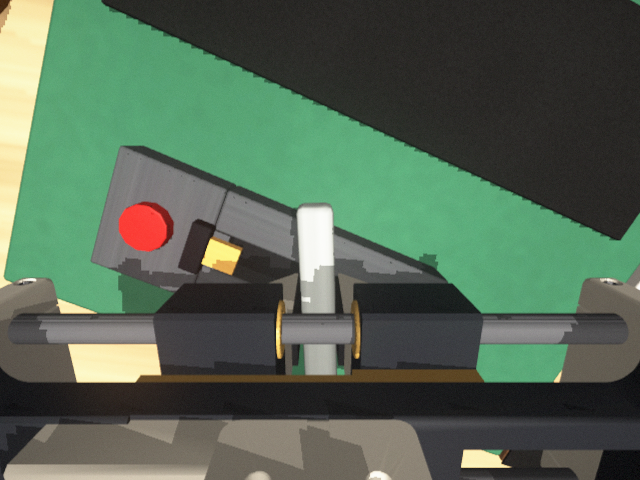

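View pics/s7.png

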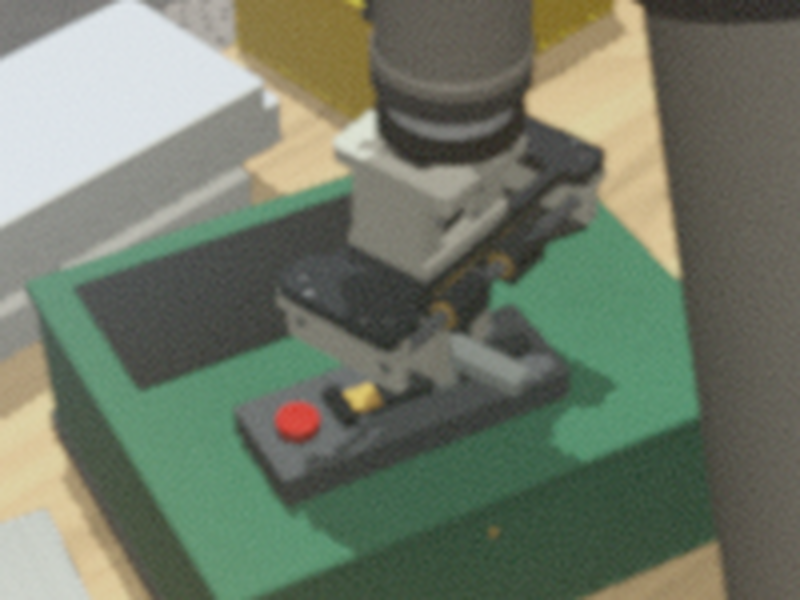

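The stop is confirmed: the moment rose to 0.68 N m against 0.43 friction, at about 1.15 rad turned. In the pictures the bar stands nearly along the chest's x axis. I'll relax slightly and compute the lift arc about the hinge.

Emit:
arm_command(plan=[{"tx":0,"ty":0,"tz":0,"wx":-0.02,"wy":0,"wz":0,"jaw":-1},{"tx":0,"ty":0,"tz":0,"wx":0,"wy":0,"wz":0,"jaw":-1}])

```text
time: 14.05
tool_pos: [501.8, -31.0, 145.1]
tcp_rot: [0.669, 1.569, -0.747]
contact_force: [3.1, -5.2, -1.1]
grip_width: 15.4
```

```bash
python3 st.py; cat > arc.py <<'E'
from h import *
import sys
np.set_printoptions(precision=4,suppress=True)
o=readout.get_obs();M=R.from_euler('xyz',o['tcp_rot']).as_matrix();p=o['tool_pos']
yaw=-0.268;y=np.array([-np.sin(yaw),np.cos(yaw),0]);x=np.array([np.cos(yaw),np.sin(yaw),0])
h=np.array([501.2,-30.3,0])+208*x;h[2]=120
for d in map(float,sys.argv[1:]):
    Q=R.from_rotvec(y*d).as_matrix()
    print(d,'t cm',M.T@((Q-np.eye(3))@(p-h))/10,'w',M.T@y*d, 'world mm',(Q-np.eye(3))@(p-h))
E
python3 arc.py 0.02 0.365
```

```text
[501.77 -31.03 145.12] yaw -1.416 turned 1.146 F [ 3.11 -5.18 -1.08] M [-0.72 -0.42  0.39] mt [-0.39 -0.78  0.3 ] g 15.4 t 14.05 j6 tau 0.20 [-0.21  0.37  1.69 -0.    1.08  1.2 ]
0.02 t cm [-0.4139  0.05    0.0229] w [-0.      0.0082 -0.0182] world mm [ 0.5244 -0.144   4.1398]
0.365 t cm [-7.2289  2.0703  0.9392] w [-0.0003  0.1499 -0.3328] world mm [21.8124 -5.9898 72.3252]
```

Emit:
arm_command(plan=[{"tx":0,"ty":0,"tz":0.05,"wx":0,"wy":0,"wz":0,"jaw":-1},{"tx":-0.207,"ty":0.025,"tz":0.011,"wx":0,"wy":0.0041,"wz":-0.0091,"jaw":-1}])

```text
time: 14.25
tool_pos: [501.4, -30.9, 145.8]
tcp_rot: [-2.0, 1.56, 2.867]
contact_force: [7.0, -3.1, -20.8]
grip_width: 15.6
```

```bash
python3 st.py
```

```text
[501.44 -30.91 145.81] yaw -1.417 turned 1.147 F [  6.99  -3.12 -20.84] M [-0.61 -1.49  0.4 ] mt [-0.4  -0.84  1.38] g 15.6 t 14.25 j6 tau 0.37 [-0.21  0.37  1.68  0.    1.1   1.2 ]
```

Emit:
arm_command(plan=[{"tx":-0.207,"ty":0.025,"tz":0.011,"wx":0,"wy":0.0041,"wz":-0.0091,"jaw":-1},{"tx":0,"ty":0,"tz":0,"wx":0,"wy":0,"wz":0,"jaw":-1}])

```text
time: 14.45
tool_pos: [501.6, -31.0, 147.3]
tcp_rot: [-1.992, 1.548, 2.875]
contact_force: [5.4, -3.4, -14.0]
grip_width: 15.8
```

```bash
python3 st.py
```

```text
[501.62 -31.   147.34] yaw -1.417 turned 1.147 F [  5.41  -3.38 -13.96] M [-0.56 -1.14  0.37] mt [-0.36 -0.73  1.04] g 15.8 t 14.45 j6 tau 0.34 [-0.22  0.38  1.66  0.    1.12  1.2 ]
```

Emit:
arm_command(plan=[{"tx":-0.207,"ty":0.025,"tz":0.011,"wx":0,"wy":0.0041,"wz":-0.0091,"jaw":-1},{"tx":0,"ty":0,"tz":0,"wx":0,"wy":0,"wz":0,"jaw":-1}])

```text
time: 14.65
tool_pos: [501.9, -31.1, 149.3]
tcp_rot: [-1.993, 1.538, 2.873]
contact_force: [5.0, -3.2, -14.5]
grip_width: 15.9
```

```bash
python3 st.py
```

```text
[501.88 -31.07 149.28] yaw -1.417 turned 1.147 F [  5.01  -3.23 -14.5 ] M [-0.57 -1.11  0.39] mt [-0.38 -0.75  1.  ] g 15.9 t 14.65 j6 tau 0.34 [-0.22  0.38  1.65  0.    1.14  1.2 ]
```

Emit:
arm_command(plan=[{"tx":-0.414,"ty":0.05,"tz":0.023,"wx":0,"wy":0.0082,"wz":-0.0182,"jaw":-1},{"tx":-0.414,"ty":0.05,"tz":0.023,"wx":0,"wy":0.0082,"wz":-0.0182,"jaw":-1}])

```text
time: 14.85
tool_pos: [502.9, -31.3, 157.1]
tcp_rot: [-1.994, 1.497, 2.872]
contact_force: [5.0, -3.1, -19.3]
grip_width: 15.7
```

```bash
python3 st.py
```

```text
[502.91 -31.33 157.1 ] yaw -1.418 turned 1.148 F [  5.03  -3.12 -19.3 ] M [-0.57 -1.39  0.34] mt [-0.32 -0.8   1.28] g 15.7 t 14.85 j6 tau 0.34 [-0.22  0.4   1.6   0.    1.21  1.2 ]
```

The lid is free: it is well past the play and the force is steady. I'll carry on raising it.

Emit:
arm_command(plan=[{"tx":-0.414,"ty":0.05,"tz":0.023,"wx":0,"wy":0.0082,"wz":-0.0182,"jaw":-1},{"tx":-0.414,"ty":0.05,"tz":0.023,"wx":0,"wy":0.0082,"wz":-0.0182,"jaw":-1},{"tx":-0.414,"ty":0.05,"tz":0.023,"wx":0,"wy":0.0082,"wz":-0.0182,"jaw":-1},{"tx":-0.414,"ty":0.05,"tz":0.023,"wx":0,"wy":0.0082,"wz":-0.0182,"jaw":-1},{"tx":-0.414,"ty":0.05,"tz":0.023,"wx":0,"wy":0.0082,"wz":-0.0182,"jaw":-1}])

```text
time: 15.35
tool_pos: [507.4, -32.6, 177.4]
tcp_rot: [-1.994, 1.396, 2.873]
contact_force: [2.3, -2.9, -16.4]
grip_width: 15.8
```

```bash
python3 st.py
```

```text
[507.43 -32.59 177.36] yaw -1.422 turned 1.153 F [  2.26  -2.88 -16.38] M [-0.55 -1.26  0.35] mt [-0.31 -0.79  1.14] g 15.8 t 15.35 j6 tau 0.33 [-0.22  0.45  1.47  0.01  1.39  1.19]
```

Emit:
arm_command(plan=[{"tx":-0.414,"ty":0.05,"tz":0.023,"wx":0,"wy":0.0082,"wz":-0.0182,"jaw":-1},{"tx":-0.414,"ty":0.05,"tz":0.023,"wx":0,"wy":0.0082,"wz":-0.0182,"jaw":-1},{"tx":-0.414,"ty":0.05,"tz":0.023,"wx":0,"wy":0.0082,"wz":-0.0182,"jaw":-1},{"tx":-0.414,"ty":0.05,"tz":0.023,"wx":0,"wy":0.0082,"wz":-0.0182,"jaw":-1},{"tx":-0.414,"ty":0.05,"tz":0.023,"wx":0,"wy":0.0082,"wz":-0.0182,"jaw":-1}])

```text
time: 15.85
tool_pos: [513.8, -34.3, 196.9]
tcp_rot: [-1.994, 1.295, 2.872]
contact_force: [0.1, -2.2, -15.6]
grip_width: 15.4
```

```bash
python3 st.py
```

```text
[513.78 -34.35 196.86] yaw -1.431 turned 1.161 F [  0.09  -2.15 -15.55] M [-0.52 -1.1   0.4 ] mt [-0.33 -0.77  0.97] g 15.4 t 15.85 j6 tau 0.32 [-0.22  0.51  1.34  0.01  1.57  1.19]
```

Emit:
arm_command(plan=[{"tx":-0.414,"ty":0.05,"tz":0.023,"wx":0,"wy":0.0082,"wz":-0.0182,"jaw":-1},{"tx":-0.414,"ty":0.05,"tz":0.023,"wx":0,"wy":0.0082,"wz":-0.0182,"jaw":-1},{"tx":-0.414,"ty":0.05,"tz":0.023,"wx":0,"wy":0.0082,"wz":-0.0182,"jaw":-1},{"tx":-0.414,"ty":0.05,"tz":0.023,"wx":0,"wy":0.0082,"wz":-0.0182,"jaw":-1},{"tx":-0.414,"ty":0.05,"tz":0.023,"wx":0,"wy":0.0082,"wz":-0.0182,"jaw":-1},{"tx":0,"ty":0,"tz":0,"wx":0,"wy":0,"wz":0,"jaw":-1}])

```text
time: 16.45
tool_pos: [522.4, -36.7, 216.2]
tcp_rot: [-1.995, 1.195, 2.872]
contact_force: [-5.4, -1.4, -13.4]
grip_width: 15.8
```

```bash
python3 st.py;python3 - <<'E'
from h import *
w=imaging.capture('wrist');cv2.imwrite('pics/w11.png',w)
s=imaging.capture('side');cv2.imwrite('pics/s8.png',s)
E
```

```text
[522.45 -36.73 216.19] yaw -1.443 turned 1.173 F [ -5.39  -1.42 -13.38] M [-0.33 -0.51  0.41] mt [-0.32 -0.53  0.4 ] g 15.8 t 16.45 j6 tau 0.30 [-0.23  0.58  1.2   0.02  1.74  1.19]
```

View pics/s8.png

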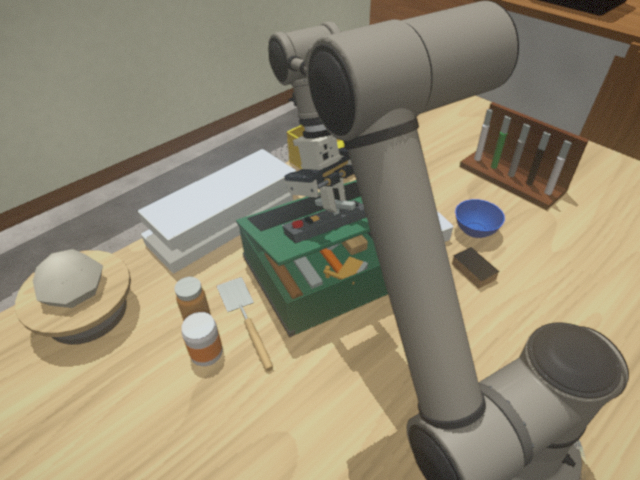

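View pics/w11.png

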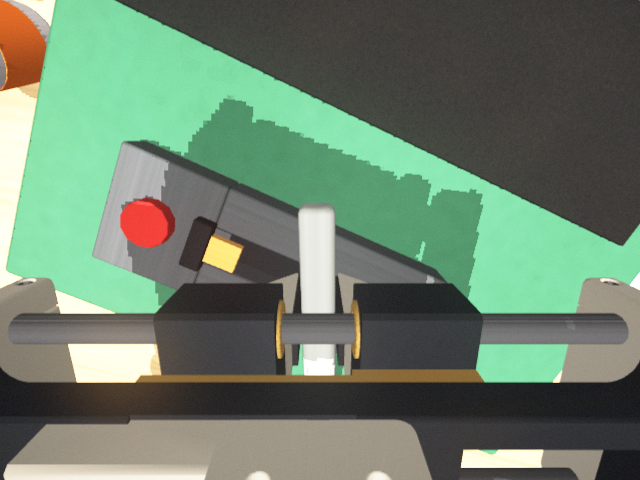

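The lid is up (the tray inside is visible in the side view), the bar is still centred in the pads, and the tilt is 0.374 rad. I'll ease off, let go, and back out along the tool axis.

Emit:
arm_command(plan=[{"tx":0.08,"ty":0,"tz":0,"wx":0,"wy":0,"wz":0,"jaw":-1},{"tx":0,"ty":0,"tz":0,"wx":0,"wy":0,"wz":0,"jaw":0},{"tx":0,"ty":0,"tz":0,"wx":0,"wy":0,"wz":0,"jaw":0},{"tx":0,"ty":0,"tz":0,"wx":0,"wy":0,"wz":0,"jaw":0},{"tx":0,"ty":0,"tz":0,"wx":0,"wy":0,"wz":0,"jaw":0},{"tx":0,"ty":0,"tz":0,"wx":0,"wy":0,"wz":0,"jaw":0}])

```text
time: 17.15
tool_pos: [523.6, -37.0, 218.1]
tcp_rot: [-1.994, 1.203, 2.872]
contact_force: [-0.3, -0.8, -0.5]
grip_width: 45.5
```

```bash
python3 st.py
```

```text
[523.56 -36.99 218.06] yaw -1.442 turned 1.173 F [-0.27 -0.83 -0.5 ] M [-0.05 -0.15  0.02] mt [-0.02 -0.08  0.14] g 45.5 t 17.15 j6 tau -0.02 [-0.23  0.57  1.2   0.02  1.74  1.19]
```

Nothing is touching now. Backing out.

Emit:
arm_command(plan=[{"tx":-1,"ty":0,"tz":0,"wx":0,"wy":0,"wz":0,"jaw":0},{"tx":-2,"ty":0,"tz":0,"wx":0,"wy":0,"wz":0,"jaw":0},{"tx":-2,"ty":0,"tz":0,"wx":0,"wy":0,"wz":0,"jaw":0},{"tx":-2,"ty":0,"tz":0,"wx":0,"wy":0,"wz":0,"jaw":0},{"tx":-2,"ty":0,"tz":0,"wx":0,"wy":0,"wz":0,"jaw":0},{"tx":-2,"ty":0,"tz":0,"wx":0,"wy":0,"wz":0,"jaw":0},{"tx":0,"ty":0,"tz":0,"wx":0,"wy":0,"wz":0,"jaw":0},{"tx":0,"ty":0,"tz":0,"wx":0,"wy":0,"wz":0,"jaw":0}])

```text
time: 17.95
tool_pos: [561.7, -47.6, 319.8]
tcp_rot: [-1.994, 1.202, 2.872]
contact_force: [0.4, 0.2, -0.0]
grip_width: 46.0
```

```bash
python3 st.py;python3 - <<'E'
from h import *
np.set_printoptions(precision=1,suppress=True)
o=readout.get_obs()
w=imaging.capture('wrist');cv2.imwrite('pics/w12.png',w)
s=imaging.capture('side');cv2.imwrite('pics/s9.png',s[120:420,140:540].repeat(2,0).repeat(2,1))
t=imaging.capture('top');cv2.imwrite('pics/t9.png',t)
# button: expected place at opening angle th, against triangulation wrist/side
yaw=-0.268;x=np.array([np.cos(yaw),np.sin(yaw),0]);y=np.array([-np.sin(yaw),np.cos(yaw),0])
h=np.array([501.2,-30.3,0])+208*x;h[2]=120
bw=redblob(w);bs=redblob(s,(260,190,340,270));print(bw,bs)
if bw and bs:
    uw=max(bw,key=lambda a:a[0][4])[1];us=max(bs,key=lambda a:a[0][4])[1]
    P=tri([ray('wrist',*uw,o),ray('side',*us)]);print('button',P)
    r=P-h;ang=np.arctan2(r[2],-(r@x))-np.arctan2(42,208);print('lid',ang,'front mm',280*np.sin(ang),'radius',np.hypot(r@x,r[2]),np.hypot(208,42),'y',r@y)
E
```

```text
[561.7  -47.61 319.82] yaw -1.443 turned 1.173 F [ 0.37  0.16 -0.03] M [-0.02 -0.17 -0.03] mt [ 0.02 -0.03  0.17] g 46.0 t 17.95 j6 tau -0.02 [-0.23  0.62  0.84  0.02  2.05  1.19]
[(array([ 54,  39,  42,  21, 308], dtype=int32), array([76.4, 46.8])), (array([95, 48,  7,  9, 18], dtype=int32), array([97.7, 52.5])), (array([89, 58,  4,  6, 12], dtype=int32), array([90.3, 60.2])), (array([82, 61,  6,  7, 14], dtype=int32), array([84.9, 64.3])), (array([199, 178,  29,  30, 654], dtype=int32), array([213.2, 192.5]))] [(array([293, 221,   9,   6,  42], dtype=int32), array([297.3, 223.4]))]
button [550.8  51.1 228. ]
lid 0.3371760901422605 front mm 92.6305833028066 radius 211.39653605880923 212.19802072592478 y 91.60516553081669
```

View pics/s9.png

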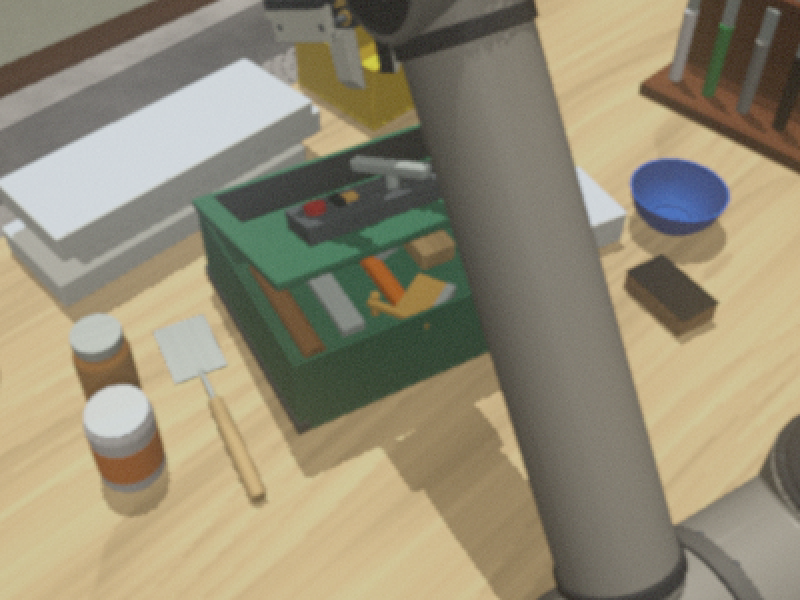

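View pics/t9.png

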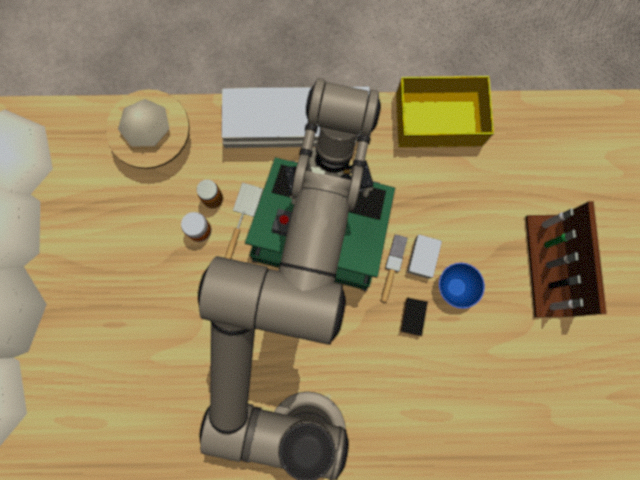

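The lid is standing open by itself at about 0.34 rad, or about 93 mm at the front edge. The gripper is clear, and the bystanders are where they were in the first top picture. Handing in.

```bash
python3 -c "
from plant import bot; print(bot.close_job())"
```

```text
the job is handed in; nothing more can be done
None
```

The chest is open and the job is handed in, at about 18 s of the 69 s allowed.

- **Button:** I pressed it down about 6 mm, with at most about 9 N read at the wrist, and the handle popped out.
- **Handle:** I gripped the bar and turned it clockwise to about 1.15 rad. There the moment rose from the steady 0.43 N m of friction to 0.68 N m, which I took as the stop. That is about 0.25 N m of stop torque, and I backed off slightly afterwards.
- **Lid:** I raised it along the hinge arc. The vertical force was mostly 13–16 N, with brief peaks near 20 N. Then I let go and backed out.

**Last checks:**
- The button's position, measured across the wrist and side views, puts the lid at about 0.34 rad, with its front edge about 93 mm up.
- The tool had tilted about 0.37 rad, which would mean slightly more opening, around 100 mm. Both are above the 80 mm minimum.
- The wrist force was near 0, and by eye the things around the chest had not moved. The brush and part of the spatula were partly hidden by the arm in the last top view.

**Disagreements:**
- The stated tool frame did not match what I saw. The fingertips were about 13 mm behind the reported tool point instead of 22 mm ahead of it. I found this from the pictures and the missing contact, and corrected for it before pressing and gripping.
- The force during the press was up to about twice what the given button spring predicts, but well below 25 N.

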